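Unload the module mould, load the test bay and start it

TASK

Clear the blue tray by setting the grey tested modules flange down on the floor of the yellow tote, then lift every black module out of the open mould and set it flange down, flat in a compartment of its own in the tray, with the tray still out on the bench. Slide the loaded tray along the bench without lifting or tipping it, handle outwards, into the white test bay under its two rails until it is fully home against the back, fold the clear cover right down shut, and press the green start button all the way in. Leave the bottle, spool, tape, pot and meter where they are.

Things in the scene. Friction and masses are not known exactly. Their poses are not given: they have to be found in the camera images.
- mould: Open aluminium mould block 200 (x) x 155 (y) mm on a dark base plate 230 x 185 x 6, fixed; its flat top is 26 mm above the bench. Origin: centre of the underside; z up. Four cavities 75 (x) x 49 (y) mm, 14 mm deep, floor 12 mm above the bench, centred at x = +-46, y = +-34 mm, each empty or holding one module.
- module0: Black module, about 0.12 kg (absent in some runs): flange 72 (x) x 46 (y) x 10 mm, on it a body 58 (x) x 30 (y) x 30 mm, centred; 40 mm tall, orange patch on top. Origin: centre of the flange's underside; z up. Starts flange down in a mould cavity with 1.5 mm play each way, its body standing 26 mm above the mould. Grip the body across its 30 mm width.
- module1: Black module, about 0.12 kg (absent in some runs): flange 72 (x) x 46 (y) x 10 mm, on it a body 58 (x) x 30 (y) x 30 mm, centred; 40 mm tall, orange patch on top. Origin: centre of the flange's underside; z up. Starts flange down in a mould cavity with 1.5 mm play each way, its body standing 26 mm above the mould. Grip the body across its 30 mm width.
- module2: Black module, about 0.12 kg (absent in some runs): flange 72 (x) x 46 (y) x 10 mm, on it a body 58 (x) x 30 (y) x 30 mm, centred; 40 mm tall, orange patch on top. Origin: centre of the flange's underside; z up. Starts flange down in a mould cavity with 1.5 mm play each way, its body standing 26 mm above the mould. Grip the body across its 30 mm width.
- module3: Black module, about 0.12 kg (absent in some runs): flange 72 (x) x 46 (y) x 10 mm, on it a body 58 (x) x 30 (y) x 30 mm, centred; 40 mm tall, orange patch on top. Origin: centre of the flange's underside; z up. Starts flange down in a mould cavity with 1.5 mm play each way, its body standing 26 mm above the mould. Grip the body across its 30 mm width.
- tested0: Grey tested module with a green patch on top (absent in some runs), otherwise the same shape and axes as the black modules; starts flange down in a compartment of the tray.
- tested1: Grey tested module with a green patch on top (absent in some runs), otherwise the same shape and axes as the black modules; starts flange down in a compartment of the tray.
- tote: Shallow yellow tote, fixed, 110 (x) x 190 (y) x 18 mm tall, walls and floor 5 mm thick. Origin: centre of the underside. Room for two modules side by side, lengthwise along its x, at y = +-45 mm.
- tray: Blue tray 136 (x) x 176 (y) mm, 0.35 kg empty, loose. Origin: centre of the underside; z up, +y towards the handle. Floor 4 mm thick; rim and two crossing dividers 4 mm thick, tops 12 mm above the underside, making four compartments 62 (x) x 82 (y). Yellow handle: upright bar 14 mm thick (x), 80 long (y = 86 to 166), 6 to 40 mm above the bench.
- tray_handle (a point): Grip point on the tray's yellow handle: x 0, y 140, z 32 mm in the tray's frame.
- tray_bay0 (a point): Centre of the floor of one tray compartment, 4 mm above the tray's underside, at x -33, y -43 mm in the tray's frame. A module goes in lengthwise along the tray's y axis.
- tray_bay1 (a point): Centre of the floor of one tray compartment, 4 mm above the tray's underside, at x 33, y -43 mm in the tray's frame. A module goes in lengthwise along the tray's y axis.
- tray_bay2 (a point): Centre of the floor of one tray compartment, 4 mm above the tray's underside, at x -33, y 43 mm in the tray's frame. A module goes in lengthwise along the tray's y axis.
- tray_bay3 (a point): Centre of the floor of one tray compartment, 4 mm above the tray's underside, at x 33, y 43 mm in the tray's frame. A module goes in lengthwise along the tray's y axis.
- bay: White test bay, fixed. Origin on the bench at the seated tray's centre; +y points out of the open mouth. The tray slides on the bench towards -y, handle outwards, between walls at x = +-71 mm (60 tall, y = -94 to 85), under rails overhanging 11 mm inwards, undersides 17 mm up, to a back stop at y = -88. Behind that a control head 100 tall, x = +-95, y = -100 to -195.
- cover (a joint): Angle of the clear, aluminium-edged cover, rad: 0 shut (level over the bay), 1.57 upright, 1.9 fully back towards the bay's -x. Panel reaches 166 mm from the hinge, 172 mm wide along it, 6 mm thick, 0.25 kg; a stiff hinge (about 0.4 N m) keeps it where it is left.
- cover_hinge (a point): Middle of the cover's hinge line, along the bay's y axis, at x = -83 mm of the bay, 62 mm above the bench. Shut, the panel reaches from here towards the bay's +x, 62 to 68 mm above the bench. A red round bar handle (12 mm thick, 100 long, parallel to the hinge) lies 30 mm beyond the free edge, 196 mm from the hinge.
- start_top (a point): Centre of the top of the green start button, radius 17 mm, on top of the control head; pressed straight down. (At the bay's mouth, lead-in guides 24 mm tall flare from x = +-71 mm at y = 85 to x = +-96 mm at y = 125 mm of the bay.)
- start (a joint): Travel of the start button, m: 0 out, 0.006 fully in (about 5 N); springs back.
- flux: White bottle 56 mm wide, 130 tall; leave alone. Origin: centre of the underside.
- solder: Copper solder spool 60 mm wide, 50 tall; leave alone. Origin: underside.
- tape: Orange tape roll 90 mm wide, 24 tall; leave alone.
- pot: Blue open pot 80 mm wide, 90 tall; leave alone.
- meter: Orange meter 150 x 75 x 35 mm; leave alone.

How it is judged (in metres and radians):
On the way, in this order (a step that is already met when the one before it is completed fails the run):
1. the grey modules are in the tote and every black module lies flat in the tray, the tray still outside the bay (z of tested0 in the frame of tote between 0 and 0.0095 m and x of tested0 in the frame of tote between -0.045 and 0.045 m and y of tested0 in the frame of tote between -0.085 and 0.085 m and angle between each of tested0, tested1, module0, module1, module2, module3's own z axis and vertical below 0.08 rad and z of tested1 in the frame of tote between 0 and 0.0095 m and x of tested1 in the frame of tote between -0.045 and 0.045 m and y of tested1 in the frame of tote between -0.085 and 0.085 m and z of module0 in the frame of tray between -0.002 and 0.0085 m and x of module0 in the frame of tray between -0.064 and 0.064 m and y of module0 in the frame of tray between -0.084 and 0.084 m and z of module1 in the frame of tray between -0.002 and 0.0085 m and x of module1 in the frame of tray between -0.064 and 0.064 m and y of module1 in the frame of tray between -0.084 and 0.084 m and z of module2 in the frame of tray between -0.002 and 0.0085 m and x of module2 in the frame of tray between -0.064 and 0.064 m and y of module2 in the frame of tray between -0.084 and 0.084 m and z of module3 in the frame of tray between -0.002 and 0.0085 m and x of module3 in the frame of tray between -0.064 and 0.064 m and y of module3 in the frame of tray between -0.084 and 0.084 m and y of tray in the frame of bay above 0.1 m), for 0.2 s.
2. the loaded tray is fully home in the bay (z of tested0 in the frame of tote between 0 and 0.0095 m and x of tested0 in the frame of tote between -0.045 and 0.045 m and y of tested0 in the frame of tote between -0.085 and 0.085 m and angle between each of tested0, tested1, module0, module1, module2, module3's own z axis and vertical below 0.08 rad and z of tested1 in the frame of tote between 0 and 0.0095 m and x of tested1 in the frame of tote between -0.045 and 0.045 m and y of tested1 in the frame of tote between -0.085 and 0.085 m and z of module0 in the frame of tray between -0.002 and 0.0085 m and x of module0 in the frame of tray between -0.064 and 0.064 m and y of module0 in the frame of tray between -0.084 and 0.084 m and z of module1 in the frame of tray between -0.002 and 0.0085 m and x of module1 in the frame of tray between -0.064 and 0.064 m and y of module1 in the frame of tray between -0.084 and 0.084 m and z of module2 in the frame of tray between -0.002 and 0.0085 m and x of module2 in the frame of tray between -0.064 and 0.064 m and y of module2 in the frame of tray between -0.084 and 0.084 m and z of module3 in the frame of tray between -0.002 and 0.0085 m and x of module3 in the frame of tray between -0.064 and 0.064 m and y of module3 in the frame of tray between -0.084 and 0.084 m and y of tray in the frame of bay between -0.007 and 0.007 m and x of tray in the frame of bay between -0.007 and 0.007 m and angle between the y axis of tray and the y axis of bay, either way round below 0.08 rad and height (world z) of tray below 0.006 m and angle between tray's own z axis and vertical below 0.05 rad), for 0.2 s.
3. the cover is folded shut over the loaded tray (y of tray in the frame of bay between -0.007 and 0.007 m and x of tray in the frame of bay between -0.007 and 0.007 m and angle between the y axis of tray and the y axis of bay, either way round below 0.08 rad and height (world z) of tray below 0.006 m and angle between tray's own z axis and vertical below 0.05 rad and value of joint cover below 0.06 rad), for 0.2 s.
4. the start button is pressed in with the cover shut (all of step 3 and value of joint start above 0.0045 m), for 0.05 s.
At the end, for the whole second after the job is handed in: Grey modules flange down on the tote's floor, black ones on tray compartment floors (within 4.5 mm, tilt < 0.08 rad); tray home within 7 mm, in line within 0.08 rad, flat, at rest; cover within 0.06 rad of shut; button pressed over 4.5 mm with tray home and cover shut, then let go (all of step 3 and z of tested0 in the frame of tote between 0 and 0.0095 m and x of tested0 in the frame of tote between -0.045 and 0.045 m and y of tested0 in the frame of tote between -0.085 and 0.085 m and angle between each of tested0, tested1, module0, module1, module2, module3's own z axis and vertical below 0.08 rad and z of tested1 in the frame of tote between 0 and 0.0095 m and x of tested1 in the frame of tote between -0.045 and 0.045 m and y of tested1 in the frame of tote between -0.085 and 0.085 m and z of module0 in the frame of tray between -0.002 and 0.0085 m and x of module0 in the frame of tray between -0.064 and 0.064 m and y of module0 in the frame of tray between -0.084 and 0.084 m and z of module1 in the frame of tray between -0.002 and 0.0085 m and x of module1 in the frame of tray between -0.064 and 0.064 m and y of module1 in the frame of tray between -0.084 and 0.084 m and z of module2 in the frame of tray between -0.002 and 0.0085 m and x of module2 in the frame of tray between -0.064 and 0.064 m and y of module2 in the frame of tray between -0.084 and 0.084 m and z of module3 in the frame of tray between -0.002 and 0.0085 m and x of module3 in the frame of tray between -0.064 and 0.064 m and y of module3 in the frame of tray between -0.084 and 0.084 m and linear speed of tray below 0.01 m/s and value of joint start below 0.003 m); the robot touches nothing.
It fails at once if the tray is tipped by more than 0.25 rad or lifted more than 40 mm off the bench (angle between tray's own z axis and vertical above 0.25 rad or height (world z) of tray above 0.04 m).
It fails at once if the bottle, spool, tape, pot or meter is moved more than 30 mm (distance of any of flux, solder, tape, pot, meter from where it was at the start of the episode above 0.03 m).
Of module0, module1, module2, module3 only 2 to 4 are there at a start; the rules pass over those that are not, and their reading is None.
Of tested0, tested1 only 1 to 2 are there at a start; the rules pass over those that are not, and their reading is None.
At some moment in a run one of tray may be knocked a few centimetres aside while the robot is not near it.
Once in a run the grip may slacken for a moment while it holds something.
It also fails if it takes over 210 s, if anything falls off the work surface, if the arm or the gripper's body presses on something with over 40 N, if the wrist force passes 120 N, or if a joint passes its speed limit or range.

ROBOT

A 6-joint arm with a two-finger parallel gripper is mounted at the origin on the work surface. World frame = base frame: x ahead of the robot, y to its left, z up, the work surface at z = 0. Lengths are in mm, angles in degrees, forces in N, time in s.
With the tool pointing down it reaches from about 275 to 750 mm from the base axis. Payload 10.2 kg.
Tool frame: the origin (TCP) lies on the mounting face of the last link; the fingertips stand manip.tips_ahead ahead of it and the grasp point (between the pads) lies 147 mm ahead of it (manip.tips_ahead is the distance from the TCP to the fingertips, in mm); z points along the fingers, y is the direction in which the jaws open and shut (so a half turn about z gives the same grasp; the last joint's range is limited). The gripper opens to 88 mm and grips with 3 to 60 N. Pads are 18 mm wide; open, the fingers measure 123 mm over their backs; the gripper's body (75 mm by 187 mm) begins 45 mm behind the grasp point.
Start: joints at [50.512, 17.928, 85.812, -0, 76.261, -12.8], TCP at [235.811, 469.069, 404.72] pointing down, gripper open.
Joint ranges: [-168.41, 168.41], [-55.51, 124.54], [10.69, 146.95], [-70.63, 250.63], [1, 178], [-165.06, 165.06]. Speed limits (degrees/s): [136.94, 136.94, 172.46, 180, 180, 180].

INTERFACE

Orientations are given as [roll, pitch, yaw] about the fixed x, y, z axes, in that order (R = Rz(yaw) Ry(pitch) Rx(roll)).
In Python, from workcell import readout, camera, camera_info, order, nets, manip gives the robot as it stands.
- The arm moves only by the tool move_arm, never from a script. Its argument "increments" is text: rows parted by semicolons, each of 7 numbers parted by spaces: the shift along the world's x, y, z in m, then the turn, a rotation vector about the world's x, y, z in degrees, then the opening, from 0 (shut) to 1 (fully open). In form: dx dy dz ax ay az jaw; .... A call has 1 to 5 rows; each row shifts and turns the pose as measured when the row begins; what a row does not reach is not made up. A row lasts 1/12 s, in which the tool goes at most 41.7 mm and 7.16 degrees, less where a joint would pass 70% of its speed; a pose out of reach is approached as far as the arm can. A call with a gripper value outside its range is refused whole. The fingers move at their own pace and stop on an object; "force" is the grip in N (left out, the last holds). Time passes only in rows, so rows that do not move let the fingers close. It gives the time, the measured TCP pose, the force and the opening at its end, in the units of the state.
- readout.read_state(): the state, without advancing time (a new reading comes with each control period).
- camera(name): name is "scene" or "top" or "wrist"; returns the picture (384x512x3 uint8, red, green, blue); there is no depth.
- camera_info(name): a dict with "intrinsics" (3x3 intrinsics, pixels), "cam_to_world" (4x4, takes a point from camera to world coordinates); the wrist camera has in their place "T_tool_cam" (4x4, takes a point from camera to tool coordinates, whose origin is the TCP and whose axes are the flange's). Camera axes: x right, y up, looking along -z (the intrinsics and any distortion apply to the point x, -y, -z); pixel columns grow to the right and rows downward; lengths in mm; the calibration is good to about 2 mm. A picture is of the moment at which its call begins: read the wrist's pose just before it. camera_info takes no time and is no camera call.
- order.finish_job(): hands the job in, once; it reports no verdict.
Trained networks look in the newest picture that a camera, given by its name, has taken for a name from the list of things; names that differ only in an ending like _2 or _b are one class to them, and where a whole thing is asked for, a point or a joint stands for the part that bears it (a point fixed in the world has none). Each returns a list of dicts, best first, with "conf" (0 to 1); they miss things now and then, are a little off and sometimes report something else, mostly with a low value. They report only what shows in the picture. A call takes as long as a camera call.
- nets.look_for(camera, thing): "rect" ([left, top, right, bottom] in pixels, round what is visible of it).
- nets.silhouettes(camera, thing): "pixels" (384x512 bool, what is visible of it) and "rect" ([left, top, right, bottom] in pixels, round what is visible of it).
The state is a dict: "time": time; "joint_positions": joint angles; "qvel": joint speeds; "joint_efforts": joint torques, N m; "tcp_pos": TCP position; "tcp_rot": TCP orientation; "wrist_force": force on the tool from outside, world axes, zero at the start; "moment": the same for the moment, N m; "grip_width": finger opening in mm.
Only numpy, scipy, OpenCV 4.12 (cv2) and the standard library are available. Lean on these libraries where they do the work, as an engineer would, in place of code of your own. Each camera call takes 0.05 s, during which the arm holds its last target.

## Working session

There is one attempt and no reset: what is moved stays moved. The work goes in short steps, Python scripts to look and compute and a tool call to move; the robot and the scene stay as the last step left them, time stands still between calls to the robot, and variables do not carry over. Pictures are saved under pics/ and viewed, and the job is handed in when it is done.

Besides the shell and the picture viewer there is one more tool, called after ">>>" as name(argument=value, ...) on one line, values as JSON. move_arm: Moves the arm, as the interface text tells. Its arguments: {"type":"object","properties":{"increments":{"type":"string"},"force":{"type":"number"}},"required":["increments"]}

```bash
ls; mkdir -p pics; python3 - <<'E'
from workcell import readout,camera,camera_info,manip
import cv2,numpy as np
print(readout.read_state()); print(manip.tips_ahead)
for n in ["scene","top","wrist"]:
    im=camera(n); cv2.imwrite(f"pics/{n}0.png",im[:,:,::-1]); print(n,camera_info(n))
E
```

```text
pics
{'time': 0.0, 'joint_positions': array([ 5.05123668e+01,  1.79606019e+01,  8.58504230e+01,  5.92612357e-04,
        7.62609312e+01, -1.27988130e+01]), 'qvel': array([ 0.04061294,  0.13414096, -0.00121673,  0.11826028,  0.11609717,
       -0.05362218]), 'joint_efforts': array([ 1.60581740e-04, -4.02203608e+01, -2.52268839e+01,  6.94613624e-02,
        3.52458400e-02, -8.13886209e-05]), 'tcp_pos': array([235.78902745, 469.04911521, 404.17415856]), 'tcp_rot': array([-1.79929959e+02, -1.65014961e-02,  1.53311029e+02]), 'wrist_force': array([-0.12132483,  0.07917437,  0.45554713]), 'moment': array([-0.03877414, -0.02761479,  0.04392727]), 'grip_width': 88.06253779516256}
166.0
scene {'intrinsics': array([[454.28958248,   0.        , 261.72083361],
       [  0.        , 454.28958248, 196.33653013],
       [  0.        ,   0.        ,   1.        ]]), 'cam_to_world': array([[ 2.63548368e-01, -6.57283777e-01,  7.06059696e-01,
         1.51479023e+03],
       [ 9.64596703e-01,  1.72152224e-01, -1.99791921e-01,
        -2.91315745e+02],
       [ 9.77024138e-03,  7.33717690e-01,  6.7938420
[... 483 characters left out ...]
    [-1.01181191e-02,  1.72674759e-01,  9.84926927e-01,
         1.20939734e+03],
       [ 0.00000000e+00,  0.00000000e+00,  0.00000000e+00,
         1.00000000e+00]])}
wrist {'intrinsics': array([[279.53935614,   0.        , 253.21392403],
       [  0.        , 279.53935614, 189.76454035],
       [  0.        ,   0.        ,   1.        ]]), 'T_tool_cam': array([[ 7.66177684e-04,  9.51210799e-01,  3.08540805e-01,
         8.01157949e+01],
       [ 9.99999700e-01, -7.63897905e-04, -1.28182453e-04,
        -9.40119553e-01],
       [ 1.13765141e-04,  3.08540811e-01, -9.51211099e-01,
         2.04159906e+01],
       [ 0.00000000e+00,  0.00000000e+00,  0.00000000e+00,
         1.00000000e+00]])}
```

View pics/scene0.png

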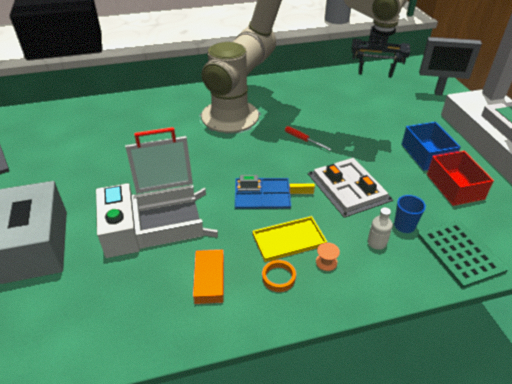

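View pics/top0.png

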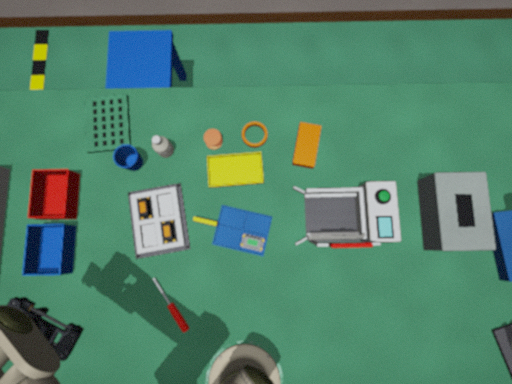

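View pics/wrist0.png

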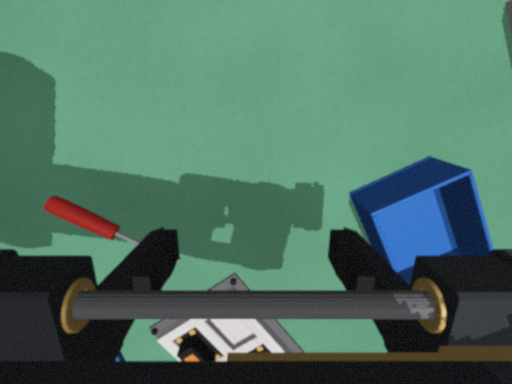

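```bash
cat > h.py <<'E'
import numpy as np,cv2
from scipy.spatial.transform import Rotation as Ro
from workcell import readout,camera,camera_info,nets
def tcpT(s=None):
    s=s or readout.read_state(); T=np.eye(4); T[:3,:3]=Ro.from_euler('xyz',s['tcp_rot'],degrees=True).as_matrix(); T[:3,3]=s['tcp_pos']; return T
def cam(n,s=None):
    i=camera_info(n); return i['intrinsics'],(tcpT(s)@i['T_tool_cam'] if n=='wrist' else i['cam_to_world'])
def proj(K,T,P):
    P=np.atleast_2d(P); p=(P-T[:3,3])@T[:3,:3]; q=p*[1,-1,-1]; u=q@K.T; return u[:,:2]/u[:,2:]
def back(K,T,uv,z):
    uv=np.atleast_2d(np.array(uv,float)); d=np.c_[uv,np.ones(len(uv))]@np.linalg.inv(K).T; d=d*[1,-1,-1]@T[:3,:3].T
    c=T[:3,3]; return c+d*((z-c[2])/d[:,2])[:,None]
def snap(n,name):
    s=readout.read_state(); im=camera(n); cv2.imwrite(f'pics/{name}.png',im[:,:,::-1]); K,T=cam(n,s); np.savez(f'pics/{name}.npz',K=K,T=T); return im,K,T
def st():
    s=readout.read_state(); print(round(s['time'],2),s['tcp_pos'].round(1),s['tcp_rot'].round(2),s['wrist_force'].round(1),round(s['grip_width'],1),s['joint_positions'].round(0))
E
python3 - <<'E'
import cv2
im=cv2.imread('pics/top0.png'); cv2.imwrite('pics/topA.png',cv2.resize(im[110:275,110:300],None,fx=4,fy=3.6*4/3.6 if 0 else 3.6,interpolation=cv2.INTER_CUBIC)[:600])
cv2.imwrite('pics/topB.png',cv2.resize(im[160:270,280:420],None,fx=5,fy=5,interpolation=cv2.INTER_CUBIC))
E
```

```text
(no output)
```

View pics/topA.png

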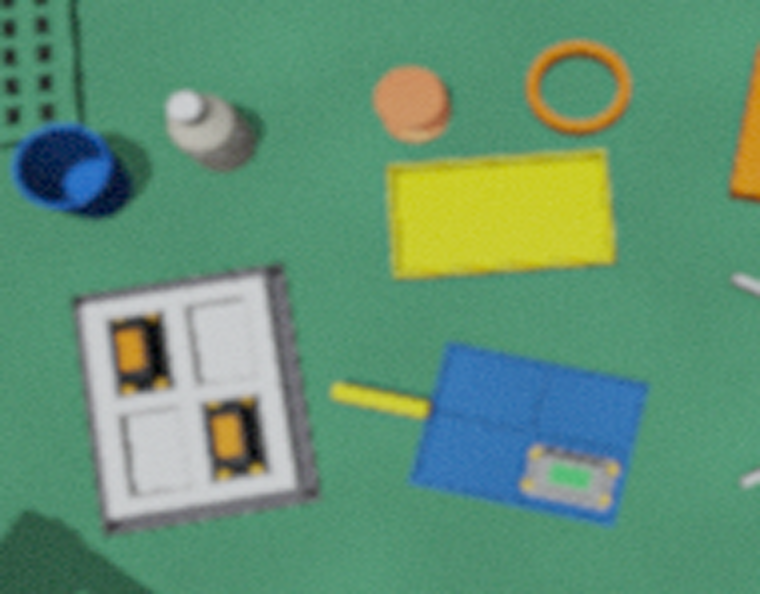

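View pics/topB.png

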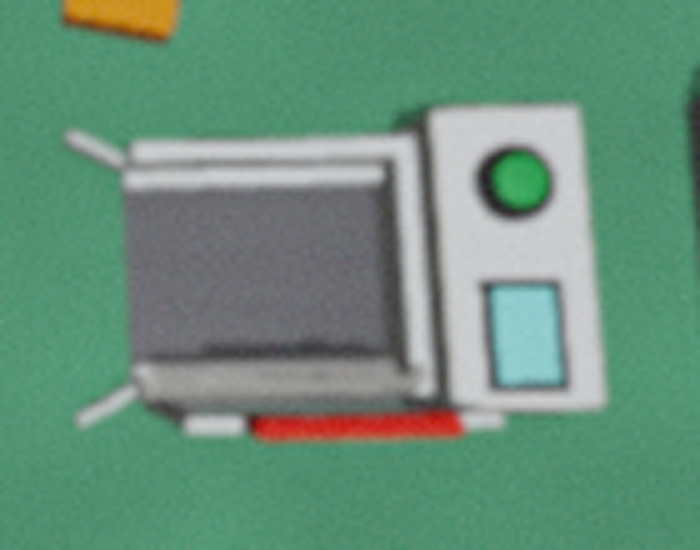

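```bash
python3 - <<'E'
from h import *
K,T=cam('top')
A=lambda u,v:(110+u/4,110+v/3.6)
B=lambda u,v:(280+u/5,160+v/5)
def f(n,z,pts,fn=A):
    w=back(K,T,[fn(*p) for p in pts],z); print(n,w[:,:2].round(0).tolist(),'mean',w.mean(0)[:2].round(1))
f('mould base corners',6,[(75,298),(280,267),(318,493),(107,530)])
f('patches',52,[(133,351),(232,437)])
f('tested',44,[(530,447),(622,462),(608,509),(522,495)])
f('tray',12,[(447,343),(647,384),(613,524),(410,484)])
f('handle',40,[(332,391),(428,407)])
f('tote',18,[(388,166),(605,150),(615,262),(396,277)])
f('button',108,[(518,182)],B)
f('head',100,[(425,108),(580,105),(607,405),(447,410)],B)
f('red',250,[(250,428),(463,425)],B)
f('walls',60,[(128,145),(135,372)],B)
f('guidetips',24,[(68,137),(82,424)],B)
E
```

```text
mould base corners [[608.0, 394.0], [636.0, 217.0], [421.0, 180.0], [390.0, 356.0]] mean [513.7 286.8]
patches [[551.0, 326.0], [472.0, 242.0]] mean [511.3 284.4]
tested [[460.0, 1.0], [445.0, -74.0], [404.0, -62.0], [417.0, 7.0]] mean [431.6 -32.1]
tray [[560.0, 72.0], [518.0, -97.0], [390.0, -66.0], [428.0, 102.0]] mean [474.1   2.6]
handle [[513.0, 164.0], [497.0, 84.0]] mean [505.3 124.2]
tote [[731.0, 123.0], [744.0, -66.0], [634.0, -72.0], [622.0, 115.0]] mean [682.9  25. ]
button [[569.0, -444.0]] mean [ 568.7 -444.4]
head [[618.0, -392.0], [619.0, -490.0], [430.0, -491.0], [429.0, -393.0]] mean [ 523.9 -441.6]
red [[418.0, -241.0], [419.0, -354.0]] mean [ 418.5 -297.5]
walls [[604.0, -208.0], [456.0, -207.0]] mean [ 529.7 -207.8]
guidetips [[616.0, -173.0], [424.0, -176.0]] mean [ 519.6 -174.6]
```

>>> move_arm(increments="0.02 -0.022 0 0 0 -6.5 1;0.02 -0.022 0 0 0 -6.5 1;0.02 -0.022 0 0 0 -6.5 1;0.02 -0.022 0 0 0 -6.5 1;0.02 -0.022 0 0 0 -6.5 1")

```text
time: 0.57
tcp_pos: [335.4, 357.5, 403.0]
tcp_rot: [-179.8, -0.1, 120.1]
wrist_force: [-0.1, 0.2, 0.5]
grip_width: 87.9
```

>>> move_arm(increments="0.02 -0.022 0 0 0 -6.5 1;0.02 -0.022 0 0 0 -6.5 1;0.02 -0.022 0 0 0 -6.5 1;0.02 -0.022 0 0 0 -6.5 1;0.02 -0.022 0 0 0 -6.5 1")

```text
time: 0.98
tcp_pos: [439.1, 241.1, 402.4]
tcp_rot: [-179.7, -0.1, 85.9]
wrist_force: [-0.3, 0.5, 0.8]
grip_width: 87.7
```

```bash
python3 - <<'E'
from h import *
st(); snap('wrist','w1'); st()
E
```

```text
0.98 [439.1 241.1 402.4] [-1.7973e+02 -7.0000e-02  8.5900e+01] [-0.3  0.5  0.8] 87.7 [15. 15. 90.  0. 75. 19.]
1.03 [442.  238.1 402.1] [-1.7981e+02  1.0000e-02  8.5290e+01] [ 1.1 -3.1 -0.8] 88.3 [15. 15. 90.  0. 75. 20.]
```

View pics/w1.png

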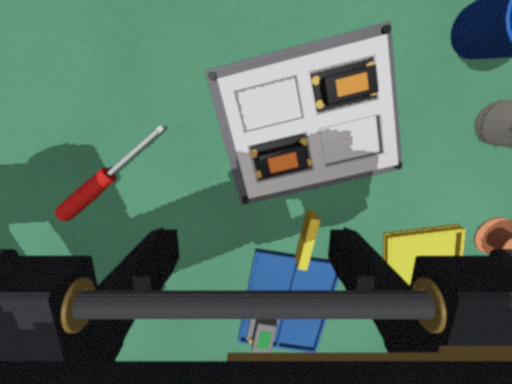

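>>> move_arm(increments="0.002 -0.038 -0.008 0 0 -1 1;0.002 -0.038 -0.008 0 0 -1 1;0.002 -0.038 -0.008 0 0 -1 1;0.002 -0.038 -0.008 0 0 -1 1;0.002 -0.038 -0.008 0 0 -1 1")

```text
time: 1.45
tcp_pos: [451.5, 46.3, 361.3]
tcp_rot: [-179.9, -0.1, 80.5]
wrist_force: [0.7, 0.1, 0.5]
grip_width: 88.1
```

>>> move_arm(increments="0.002 -0.038 -0.012 0 0 -1 1;0.002 -0.038 -0.012 0 0 -1 1;0.002 -0.02 -0.01 0 0 -1 1;0 -0.005 0 0 0 0 1; 0 0 0 0 0 0 1")

```text
time: 1.87
tcp_pos: [456.1, -64.3, 324.4]
tcp_rot: [-179.8, -0.1, 77.1]
wrist_force: [-1.0, 0.4, -0.1]
grip_width: 88.1
```

```bash
python3 - <<'E'
from h import *
st(); snap('wrist','w2'); st()
E
```

```text
1.87 [456.1 -64.3 324.4] [-1.798e+02 -9.000e-02  7.707e+01] [-1.   0.4 -0.1] 88.1 [-23.  15. 103.   0.  63. -10.]
1.92 [456.1 -63.6 324.5] [-1.7981e+02 -8.0000e-02  7.7110e+01] [ 0.   0.7 -0.2] 88.3 [-23.  15. 103.   0.  63. -10.]
```

View pics/w2.png

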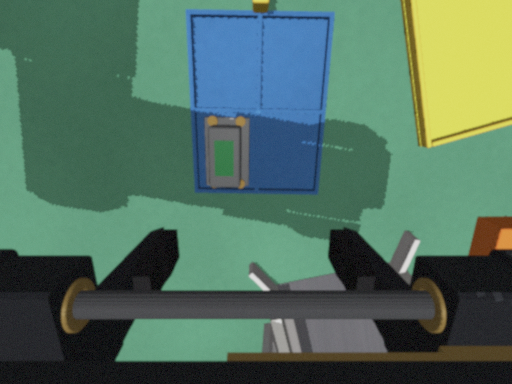

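```bash
cat >> h.py <<'E'
def ld(name):
    d=np.load(f'pics/{name}.npz'); return d['K'],d['T']
def fitrect(w,sx,sy):
    "w corners in order (-x,+y),(+x,+y),(+x,-y),(-x,-y); returns center, yaw, rms"
    m=np.array([[-sx,sy],[sx,sy],[sx,-sy],[-sx,-sy]])/2.; c=w[:,:2].mean(0); d=w[:,:2]-c
    a=np.arctan2((m[:,0]*d[:,1]-m[:,1]*d[:,0]).sum(),(m*d).sum()); R=np.array([[np.cos(a),-np.sin(a)],[np.sin(a),np.cos(a)]])
    return c.round(1),np.degrees(a).round(2),np.sqrt(((m@R.T-d)**2).sum(1)).round(1)
E
python3 - <<'E'
from h import *
K,T=ld('w2')
b=lambda p,z:back(K,T,p,z)
print(fitrect(b([(187,11.5),(333,13),(318.5,193.5),(195.5,192.5)],12),136,176))
print('patch',b([(224,157.5)],44), 'body top corners',b([(211,125),(241.5,125),(241,188),(207,188)],44)[:,:2].round(1).tolist())
im=cv2.imread('pics/w2.png'); cv2.imwrite('pics/w2c.png',cv2.resize(im[0:200,180:340],None,fx=3,fy=3,interpolation=cv2.INTER_CUBIC))
E
```

```text
(array([475.2,   1.2]), np.float64(-13.49), array([2. , 1.7, 1.4, 0.9]))
patch [[434.26027845 -31.38541163  44.        ]] body top corners [[430.3, 0.3], [457.4, -5.9], [442.8, -64.3], [410.4, -56.9]]
```

View pics/w2c.png

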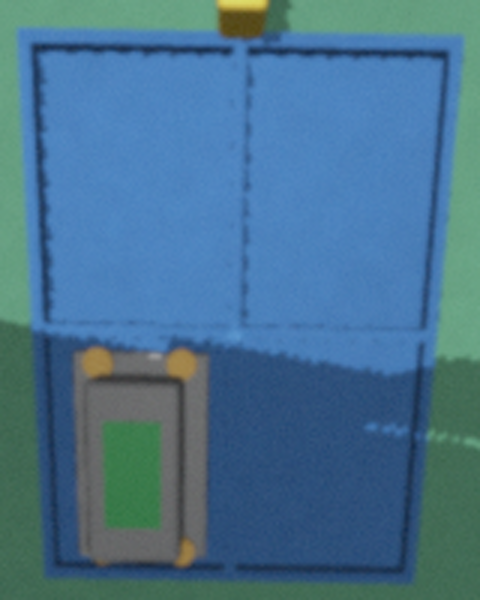

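```bash
python3 - <<'E'
from h import *
K,T=ld('w2')
A=lambda l:[(180+u/3-.3,v/3-.3) for u,v in l]
print(fitrect(back(K,T,A([(87,378),(182,378),(179,562),(84,560)]),44),30,58))
print(fitrect(back(K,T,A([(104,422),(161,422),(161,527),(104,527)]),44),18,34))
print(proj(K,T,[T[:3,3]*0+[434,-32,44]]))
E
```

```text
(array([434.3, -31.1]), np.float64(-15.2), array([0.9, 0.8, 0.3, 0.8]))
(array([434., -32.]), np.float64(-14.32), array([0.6, 0.1, 0.5, 0.3]))
[[223.89883968 158.18717425]]
```

>>> move_arm(increments="-0.0055 0.008 -0.03 0 0 -0.4 1;-0.0055 0.008 -0.03 0 0 -0.4 1;-0.0055 0.008 -0.03 0 0 -0.4 1;-0.0055 0.008 -0.025 0 0 -0.4 1;0 0 0 0 0 0 1")

```text
time: 2.33
tcp_pos: [433.5, -23.9, 210.3]
tcp_rot: [179.6, -0.0, 76.0]
wrist_force: [-0.7, 0.4, -0.7]
grip_width: 88.3
```

>>> move_arm(increments="0.0005 -0.004 -0.01 0 0 -0.3 1;0 -0.003 -0.01 0 0 0 1;0 0 -0.003 0 0 0 1;0 0 0 0 0 0 1")

```text
time: 2.67
tcp_pos: [436.0, -28.1, 190.1]
tcp_rot: [179.4, -0.0, 76.2]
wrist_force: [-0.6, -0.3, 0.9]
grip_width: 88.3
```

>>> move_arm(increments="-0.002 -0.003 -0.004 0.15 0.58 -0.5 1;0 0 -0.003 0 0 0 1;0 0 0 0 0 0 1")

```text
time: 2.92
tcp_pos: [434.8, -31.3, 184.8]
tcp_rot: [179.8, -0.0, 75.7]
wrist_force: [0.6, -0.7, -0.3]
grip_width: 87.9
```

```bash
python3 - <<'E'
from h import *
st(); snap('wrist','w3'); st()
E
```

```text
2.92 [434.8 -31.3 184.8] [ 1.7978e+02 -3.0000e-02  7.5700e+01] [ 0.6 -0.7 -0.3] 87.9 [-20.  26. 114.   0.  40.  -5.]
2.97 [434.9 -31.3 184.9] [ 1.7978e+02 -3.0000e-02  7.5700e+01] [ 0.4 -0.5  0.1] 88.4 [-20.  26. 114.   0.  40.  -5.]
```

View pics/w3.png

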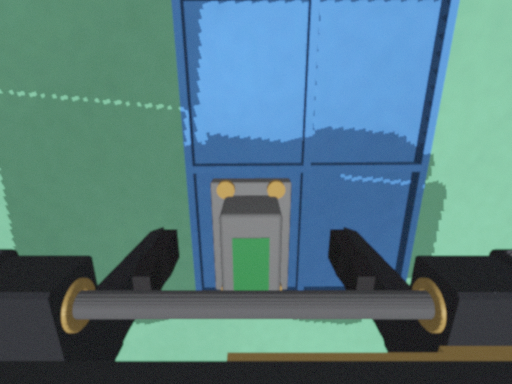

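Module is centred between the fingers (patch at 250,262). Close with a firm grip.

>>> move_arm(increments="0 0 -0.001 0 0 0 0;0 0 0 0 0 0 0;0 0 0 0 0 0 0;0 0 0 0 0 0 0;0 0 0 0 0 0 0", force=40)

```text
time: 3.38
tcp_pos: [435.1, -31.5, 184.5]
tcp_rot: [179.7, -0.0, 75.7]
wrist_force: [-0.2, 0.5, -0.2]
grip_width: 56.7
```

>>> move_arm(increments="0 0 0 0 0 0 0;0 0 0 0 0 0 0;0 0 0 0 0 0 0")

```text
time: 3.63
tcp_pos: [435.1, -31.5, 184.6]
tcp_rot: [179.7, -0.0, 75.7]
wrist_force: [0.0, 0.5, -0.9]
grip_width: 36.8
```

>>> move_arm(increments="0 0 0 0 0 0 0;0 0 0 0 0 0 0;0 0 0.01 0 0 0 0;0 0 0.025 0 0 0 0;0 0 0.03 0 0 0 0")

```text
time: 4.05
tcp_pos: [433.5, -31.1, 246.8]
tcp_rot: [-179.6, -0.1, 75.7]
wrist_force: [0.9, -0.2, -1.3]
grip_width: 29.7
```

>>> move_arm(increments="0.012 0.003 0.025 0 0 -6.5 0;0.022 0.006 0.01 0 0 -6.5 0;0.022 0.006 0 0 0 -6.5 0;0.022 0.006 0 0 0 -6.5 0;0.022 0.006 0 0 0 -6.5 0")

```text
time: 4.47
tcp_pos: [534.7, -3.3, 289.4]
tcp_rot: [-179.9, -0.2, 41.8]
wrist_force: [0.2, -0.5, -1.2]
grip_width: 29.6
```

>>> move_arm(increments="0.022 0.006 0 0 0 -6.5 0;0.022 0.006 0 0 0 -6.5 0;0.022 0.006 0 0 0 -6.5 0;0.022 0.004 0 0 0 -6.5 0;0 0 0 0 0 0 0")

```text
time: 4.88
tcp_pos: [628.6, 21.3, 287.7]
tcp_rot: [-179.9, -0.2, 14.2]
wrist_force: [0.8, 0.1, -0.7]
grip_width: 29.9
```

```bash
python3 - <<'E'
from h import *
st(); snap('wrist','w4');snap('top','t4'); st()
E
```

```text
4.88 [628.6  21.3 287.7] [-179.9    -0.19   14.17] [ 0.8  0.1 -0.7] 29.9 [-9. 37. 75.  0. 68. 67.]
4.98 [626.5  20.9 287.5] [-1.7985e+02 -5.0000e-02  1.4590e+01] [ 0.1 -0.2 -0.6] 29.5 [-9. 37. 75.  0. 68. 67.]
```

View pics/w4.png

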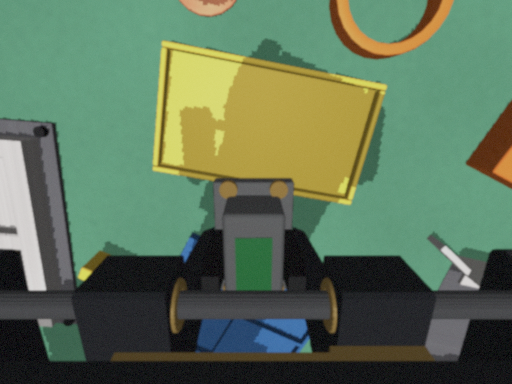

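View pics/t4.png

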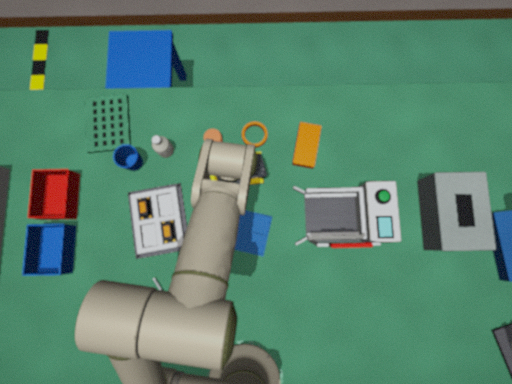

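```bash
python3 - <<'E'
from h import *
K,T=ld('w4')
w=back(K,T,[(154,170),(166,42),(386,88),(351,203)],18)
print(w.round(0).tolist(),fitrect(w,110,190))
E
```

```text
[[624.0, 114.0, 18.0], [732.0, 119.0, 18.0], [743.0, -65.0, 18.0], [638.0, -73.0, 18.0]] (array([684.4,  23.9]), np.float64(3.76), array([1.7, 3.2, 3.6, 3.4]))
```

>>> move_arm(increments="0.02 0.001 -0.01 0 0 -4 0;0.02 0.001 -0.01 0 0 -4 0;0.013 0.001 -0.02 0 0 -2.5 0;0 0 -0.02 0 0 0 0;0 0 -0.01 0 0 0 0")

```text
time: 5.4
tcp_pos: [678.2, 23.0, 217.9]
tcp_rot: [-179.9, -0.1, 4.1]
wrist_force: [0.1, 0.0, -2.0]
grip_width: 29.3
```

>>> move_arm(increments="0.004 0.001 -0.01 0 0 0 0;0 0 -0.01 0 0 0 0;0 0 -0.005 0 0 0 0;0 0 0 0 0 0 0")

```text
time: 5.73
tcp_pos: [680.5, 23.4, 189.9]
tcp_rot: [-179.9, 0.1, 4.3]
wrist_force: [-0.4, -0.2, -0.4]
grip_width: 30.1
```

```bash
python3 - <<'E'
from h import *
st(); snap('wrist','w5'); st()
E
```

```text
5.73 [680.5  23.4 189.9] [-1.7985e+02  1.3000e-01  4.3200e+00] [-0.4 -0.2 -0.4] 30.1 [-8. 50. 67.  0. 63. 78.]
5.78 [680.6  23.4 190.5] [-1.7986e+02  1.0000e-01  4.3200e+00] [ 0.3  0.2 -1.4] 29.6 [-8. 50. 67.  0. 63. 78.]
```

View pics/w5.png

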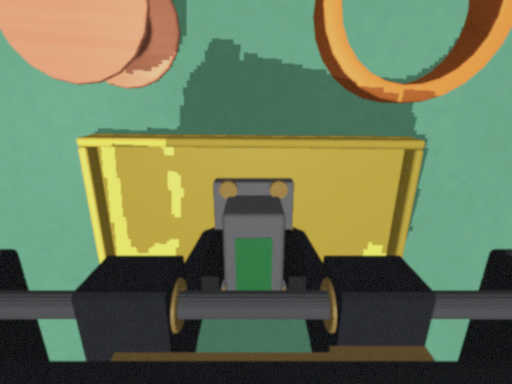

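>>> move_arm(increments="0 0 -0.0035 0 0 0 0;0 0 -0.002 0 0 0 0;0 0 0 0 0 0 0")

```text
time: 6.03
tcp_pos: [680.8, 23.3, 186.9]
tcp_rot: [-179.9, -0.1, 4.3]
wrist_force: [-0.4, -0.1, -0.8]
grip_width: 29.2
```

>>> move_arm(increments="0 0 -0.001 0 0 0 0.6;0 0 0 0 0 0 0.6;0 0 0 0 0 0 0.6;0 0 0 0 0 0 0.6;0 0 0.01 0 0 0 0.8")

```text
time: 6.45
tcp_pos: [680.8, 23.3, 196.2]
tcp_rot: [-179.9, -0.1, 4.4]
wrist_force: [-0.2, 0.2, -0.7]
grip_width: 57.6
```

>>> move_arm(increments="0 0 0.03 0 0 0 1;-0.01 0 0.04 0 0 0 1;-0.02 0.02 0.02 0 0 0 1;-0.02 0.03 0.005 0 0 1 1;-0.02 0.03 0 0 0 1 1")

```text
time: 6.87
tcp_pos: [610.3, 99.9, 299.5]
tcp_rot: [-180.0, -0.4, 5.9]
wrist_force: [0.7, 1.0, 1.3]
grip_width: 87.9
```

```bash
python3 - <<'E'
from h import *
st(); snap('wrist','w6'); snap('top','t6');st()
E
```

```text
6.87 [610.3  99.9 299.5] [-179.98   -0.44    5.94] [0.7 1.  1.3] 87.9 [-2. 35. 76.  0. 68. 82.]
6.97 [608.9 103.2 298.9] [-179.92   -0.3     6.25] [-0.1 -0.1 -0.3] 87.8 [-1. 35. 77.  0. 68. 82.]
```

View pics/w6.png

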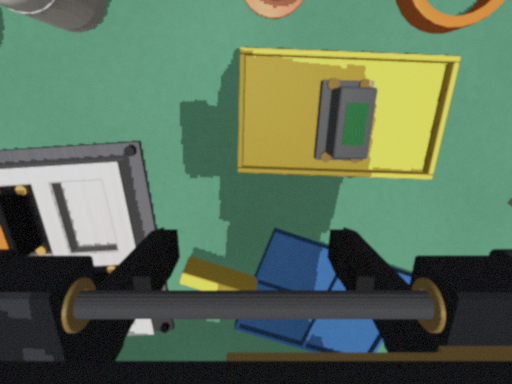

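View pics/t6.png

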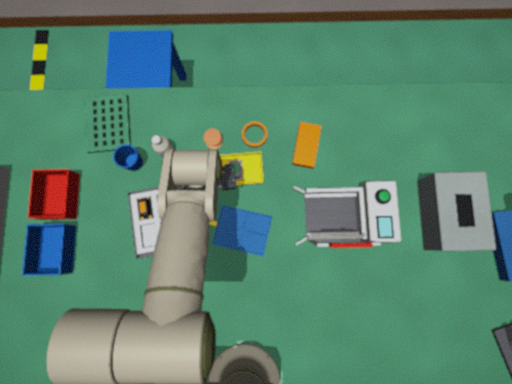

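>>> move_arm(increments="-0.028 0.028 0.008 0 0 1 1;-0.028 0.028 0.008 0 0 1 1;-0.028 0.028 0.008 0 0 1 1;-0.028 0.028 0.004 0 0 0.5 1;-0.028 0.028 0.004 0 0 0.5 1")

```text
time: 7.38
tcp_pos: [469.0, 240.2, 333.4]
tcp_rot: [180.0, -0.6, 9.9]
wrist_force: [0.4, 0.5, -0.2]
grip_width: 87.9
```

>>> move_arm(increments="-0.015 0.015 0 0 0 0 1;0 0 0 0 0 0 1;0 0 0 0 0 0 1")

```text
time: 7.63
tcp_pos: [449.3, 259.4, 337.0]
tcp_rot: [-179.9, -0.8, 10.3]
wrist_force: [1.1, -0.4, -0.7]
grip_width: 88.8
```

```bash
python3 - <<'E'
from h import *
st(); im,K,T=snap('wrist','w7'); st()
cv2.imwrite('pics/w7c.png',cv2.resize(im[0:240,130:390,::-1],None,fx=3,fy=2.5,interpolation=cv2.INTER_CUBIC))
E
```

```text
7.63 [449.3 259.4 337. ] [-179.94   -0.77   10.33] [ 1.1 -0.4 -0.7] 88.8 [17. 21. 93. -0. 66. 97.]
7.68 [449.6 259.2 336.9] [-179.93   -0.77   10.29] [ 0.3  0.8 -0.3] 88.1 [17. 21. 93. -0. 66. 97.]
```

View pics/w7c.png

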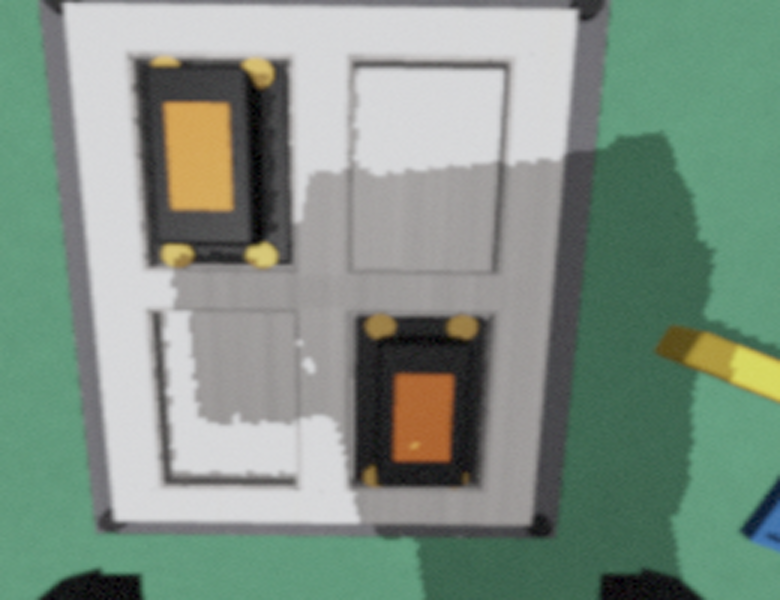

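```bash
python3 - <<'E'
from h import *
K,T=ld('w7')
A=lambda l:[(130+u/3-.33,v/2.5-.3) for u,v in l]
for p in ([(168,212),(164,102),(230,101),(234,211)],[(393,462),(393,374),(455,374),(452,462)]):
    w=back(K,T,A(p),52); print(fitrect(w,34,20))
w=back(K,T,A([(111,525),(65,3),(579,9),(534,527)]),26); print(fitrect(w,200,155))
w=back(K,T,A([(160,483),(132,55),(513,60),(484,487)]),26); print('cav outer',fitrect(w,167,117))
E
```

```text
(array([552.2, 328.4]), np.float64(9.41), array([0.9, 0.8, 1. , 0.5]))
(array([472.7, 245.8]), np.float64(10.58), array([0.5, 0.5, 0.4, 0.5]))
(array([512. , 286.9]), np.float64(9.59), array([2.1, 0.7, 0.8, 1. ]))
cav outer (array([513.3, 287.1]), np.float64(9.4), array([1. , 0.8, 0.5, 1. ]))
```

>>> move_arm(increments="0.008 -0.0045 -0.03 -0.1 0.4 0 1;0.008 -0.0045 -0.035 0 0.3 0 1;0.007 -0.004 -0.03 0 0 0 1;0 0 -0.02 0 0 0 1;0 0 0 0 0 0 1")

```text
time: 8.1
tcp_pos: [478.8, 240.3, 219.6]
tcp_rot: [-179.9, -0.5, 9.9]
wrist_force: [-0.2, 0.5, -1.2]
grip_width: 88.3
```

>>> move_arm(increments="-0.004 0.004 -0.012 -0.08 0.4 0 1;-0.001 0.001 -0.008 0 0 0 1;0 0 -0.002 0 0 0 1;0 0 0 0 0 0 1")

```text
time: 8.43
tcp_pos: [476.0, 243.8, 197.5]
tcp_rot: [-179.9, -0.2, 9.7]
wrist_force: [-0.3, 0.6, 0.6]
grip_width: 87.9
```

>>> move_arm(increments="-0.003 0.002 -0.002 0 0 0 1;0 0 0 0 0 0 1;0 0 0 0 0 0 0.6;0 0 0 0 0 0 0.5")

```text
time: 8.77
tcp_pos: [473.1, 246.6, 197.9]
tcp_rot: [-179.9, -0.4, 9.7]
wrist_force: [0.3, -0.4, -0.9]
grip_width: 77.2
```

```bash
python3 - <<'E'
from h import *
st(); snap('wrist','w8'); st()
E
```

```text
8.77 [473.1 246.6 197.9] [-179.9    -0.44    9.72] [ 0.3 -0.4 -0.9] 77.2 [15. 34. 97.  0. 49. 95.]
8.82 [473.2 246.6 197.9] [-179.89   -0.45    9.72] [ 1.  -0.3  0. ] 72.9 [15. 34. 97.  0. 49. 95.]
```

View pics/w8.png

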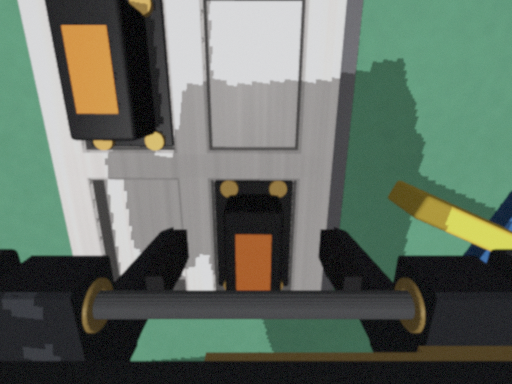

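>>> move_arm(increments="0 -0.0005 -0.003 0 0.3 0 0.4;0 0 -0.001 0 0 0 0;0 0 0 0 0 0 0;0 0 0 0 0 0 0;0 0 0 0 0 0 0")

```text
time: 9.23
tcp_pos: [473.3, 246.1, 194.0]
tcp_rot: [-179.8, -0.2, 9.7]
wrist_force: [-0.2, 0.4, 1.3]
grip_width: 39.6
```

>>> move_arm(increments="0 0 0 0 0 0 0;0 0 0 0 0 0 0;0 0 0 0 0 0 0;0 0 0 0 0 0 0")

```text
time: 9.57
tcp_pos: [473.3, 246.0, 194.0]
tcp_rot: [-179.8, -0.2, 9.7]
wrist_force: [-0.1, -0.4, -0.3]
grip_width: 29.8
```

>>> move_arm(increments="0 0 0.01 0 0 0 0;0 0 0.025 0 0 0 0;0 0 0.03 0 0 0 0;0 -0.015 0.03 0 0 5 0;-0.002 -0.03 0.02 0 0 6.7 0")

```text
time: 9.98
tcp_pos: [469.3, 202.4, 311.0]
tcp_rot: [-179.9, 0.4, 21.9]
wrist_force: [1.0, -0.1, -0.5]
grip_width: 29.7
```

>>> move_arm(increments="-0.002 -0.032 0.005 0 0 6.7 0;-0.002 -0.032 0 0 0 6.7 0;-0.002 -0.032 0 0 0 6.7 0;-0.002 -0.032 0 0 0 6.7 0;-0.002 -0.032 0 0 0 6.7 0")

```text
time: 10.4
tcp_pos: [458.2, 45.8, 325.3]
tcp_rot: [179.7, -0.3, 55.5]
wrist_force: [0.9, -0.5, -1.2]
grip_width: 29.6
```

>>> move_arm(increments="-0.001 -0.032 -0.004 0 0 6.7 0;0 -0.032 -0.004 0 0 6.7 0;0 -0.02 -0.004 0 0 5 0;0 0 0 0 0 0 0;0 0 0 0 0 0 0")

```text
time: 10.82
tcp_pos: [455.8, -41.4, 317.2]
tcp_rot: [179.4, -0.2, 73.6]
wrist_force: [0.9, -0.3, -0.2]
grip_width: 29.6
```

```bash
python3 - <<'E'
from h import *
st(); im,K,T=snap('wrist','w9'); st()
cv2.imwrite('pics/w9c.png',cv2.resize(im[0:240,130:390,::-1],None,fx=3,fy=2.5,interpolation=cv2.INTER_CUBIC))
E
```

```text
10.82 [455.8 -41.4 317.2] [179.43  -0.24  73.64] [ 0.9 -0.3 -0.2] 29.6 [-20.  15. 104.   0.  61.  -4.]
10.87 [455.8 -41.  317.2] [179.43  -0.23  73.68] [ 0.4 -0.2 -0.8] 29.6 [-20.  15. 104.   0.  61.  -4.]
```

View pics/w9c.png

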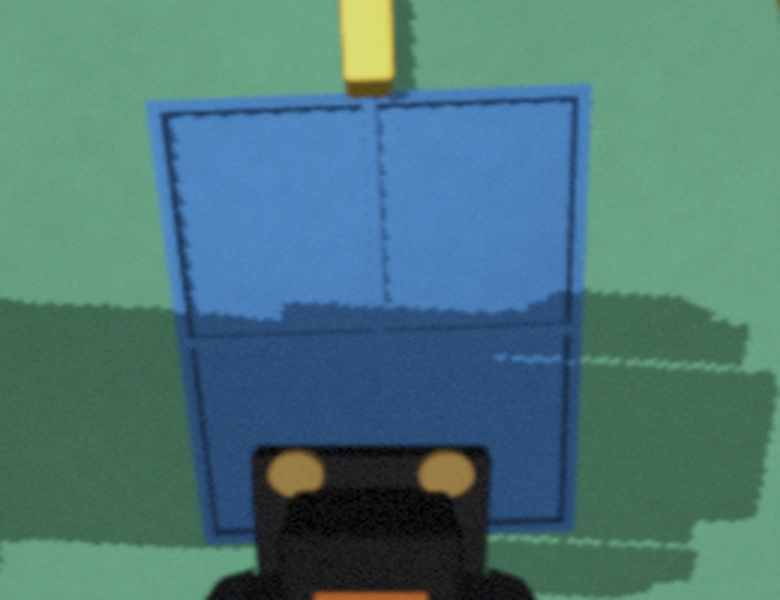

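```bash
cat >> h.py <<'E'
def bays(c,a):
    a=np.radians(a); R=np.array([[np.cos(a),-np.sin(a)],[np.sin(a),np.cos(a)]])
    for n,p in zip('0123',[(-33,-43),(33,-43),(-33,43),(33,43)]): print('bay',n,(np.array(c)+R@p).round(1))
    print('handle',(np.array(c)+R@[0,140]).round(1))
E
python3 - <<'E'
from h import *
K,T=ld('w9')
A=lambda l:[(130+u/3-.33,v/2.5-.3) for u,v in l]
r=fitrect(back(K,T,A([(149,102),(591,86),(575,531),(206,543)]),12),136,176);print(r); bays(*r[:2])
E
```

```text
(array([475.2,   1.7]), np.float64(-13.94), array([0.8, 1.1, 0.4, 0.9]))
bay 0 [432.8 -32.1]
bay 1 [496.9 -48. ]
bay 2 [453.5  51.4]
bay 3 [517.6  35.5]
handle [508.9 137.6]
```

>>> move_arm(increments="0 0.022 -0.015 0.1 0.3 0.8 0;-0.001 0.022 -0.02 0 0.2 0.8 0;-0.001 0.022 -0.02 0 0 0.8 0;0 0.015 -0.01 0 0 0 0;0 0 0 0 0 0 0")

```text
time: 11.28
tcp_pos: [453.1, 47.4, 252.9]
tcp_rot: [179.6, -0.2, 75.8]
wrist_force: [0.1, -0.5, -1.8]
grip_width: 29.7
```

>>> move_arm(increments="0 0.002 -0.02 0.1 0.3 0.3 0;0 0.001 -0.02 0 0 0 0;0 0 -0.012 0 0 0 0;0 0 0 0 0 0 0")

```text
time: 11.62
tcp_pos: [453.5, 53.7, 202.2]
tcp_rot: [179.7, -0.3, 76.3]
wrist_force: [-0.4, -0.4, -0.4]
grip_width: 29.7
```

```bash
python3 - <<'E'
from h import *
st(); im,K,T=snap('wrist','w10'); st()
E
```

```text
11.62 [453.5  53.7 202.2] [179.68  -0.25  76.25] [-0.4 -0.4 -0.4] 29.7 [ -8.  26. 110.   0.  44.   5.]
11.67 [453.8  53.6 203.2] [179.6   -0.26  76.26] [-0.8 -0.1 -1.1] 30.0 [ -8.  26. 110.   0.  44.   5.]
```

View pics/w10.png

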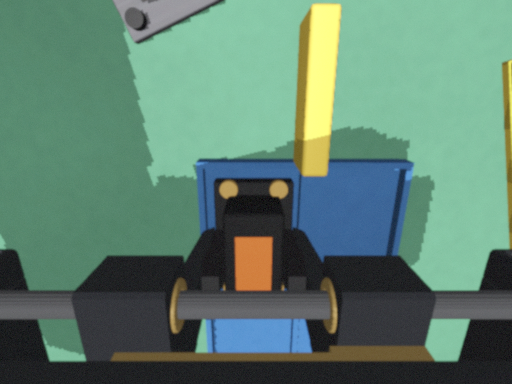

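>>> move_arm(increments="0 -0.002 -0.008 0 0 0 0;0 0 -0.007 0 0 0 0;0 0 -0.001 0 0 0 0;0 0 0 0 0 0 0")

```text
time: 12.0
tcp_pos: [454.9, 51.3, 189.1]
tcp_rot: [179.3, -0.3, 76.2]
wrist_force: [0.4, -0.1, -1.9]
grip_width: 29.5
```

>>> move_arm(increments="-0.001 0 -0.003 0.15 0.6 0 0;0 0 -0.001 0 0 0 0;0 0 0 0 0 0 0")

```text
time: 12.25
tcp_pos: [454.0, 51.2, 186.2]
tcp_rot: [180.0, -0.3, 76.2]
wrist_force: [-0.8, -0.6, -0.9]
grip_width: 29.6
```

>>> move_arm(increments="0 0 0 0 0 0 0.6;0 0 0 0 0 0 0.6;0 0 0 0 0 0 0.6;0 0 0 0 0 0 0.6;0 0 0.01 0 0 0 0.7")

```text
time: 12.67
tcp_pos: [453.8, 51.1, 195.8]
tcp_rot: [-179.9, -0.3, 76.2]
wrist_force: [0.2, -0.2, 0.5]
grip_width: 57.3
```

>>> move_arm(increments="0 0 0.035 0 0 0 1;0 0.015 0.04 0 0 -4 1;0 0.03 0.03 0 0 -6.5 1;0 0.035 0.02 0 0 -6.5 1;0 0.035 0.005 0 0 -6.5 1")

```text
time: 13.08
tcp_pos: [452.7, 160.7, 333.1]
tcp_rot: [-179.8, -0.5, 52.3]
wrist_force: [0.4, 0.1, -0.2]
grip_width: 87.7
```

>>> move_arm(increments="0.002 0.03 0 0 0 -6.5 1;0.004 0.03 0 0 0 -6.5 1;0.004 0.03 0 0 0 -6.5 1;0.004 0.025 0 0 0 -6.5 1;0.004 0.025 0 0 0 -6.5 1")

```text
time: 13.5
tcp_pos: [468.4, 308.7, 341.3]
tcp_rot: [180.0, -1.1, 18.3]
wrist_force: [0.0, -0.5, 0.5]
grip_width: 88.3
```

```bash
python3 - <<'E'
from h import *
st(); im,K,T=snap('wrist','w11'); snap('top','t11'); st()
E
```

```text
13.5 [468.4 308.7 341.3] [179.98  -1.06  18.3 ] [ 0.  -0.5  0.5] 88.3 [21. 25. 85. -0. 69. 93.]
13.6 [468.3 309.8 341. ] [-179.99   -1.09   18.55] [-0.  -1.2 -0.4] 88.2 [22. 25. 85. -0. 69. 93.]
```

View pics/w11.png

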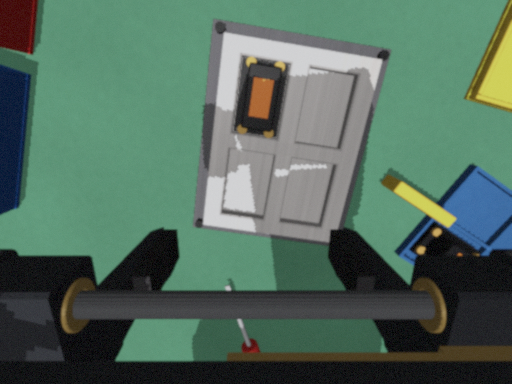

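View pics/t11.png

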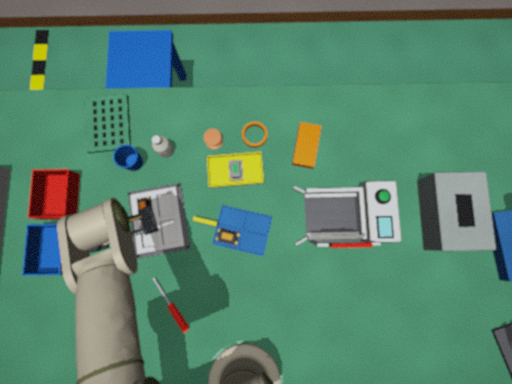

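>>> move_arm(increments="0.022 0.005 -0.02 -0.1 0.5 -2.5 1;0.022 0.005 -0.025 -0.1 0.5 -2.5 1;0.022 0.004 -0.025 0 0 -2.5 1;0.012 0.003 -0.02 0 0 -1 1;0 0 -0.01 0 0 0 1")

```text
time: 14.02
tcp_pos: [548.3, 326.4, 243.8]
tcp_rot: [-179.9, -0.5, 10.3]
wrist_force: [-1.1, -0.1, -0.0]
grip_width: 88.2
```

>>> move_arm(increments="0.002 0.001 -0.018 -0.1 0.4 -0.6 1;0.001 0 -0.015 0 0 0 1;0 0 -0.012 0 0 0 1;0 0 -0.002 0 0 0 0.7;0 0 0 0 0 0 0.6")

```text
time: 14.43
tcp_pos: [549.8, 324.7, 195.6]
tcp_rot: [-180.0, 0.1, 10.0]
wrist_force: [-0.1, 0.6, 0.1]
grip_width: 76.8
```

```bash
python3 - <<'E'
from h import *
st(); snap('wrist','w12'); st()
E
```

```text
14.43 [549.8 324.7 195.6] [-1.7998e+02  1.4000e-01  9.9800e+00] [-0.1  0.6  0.1] 76.8 [ 20.  44.  77.   0.  59. 100.]
14.48 [549.8 324.7 195.9] [-1.7998e+02  1.2000e-01  9.9700e+00] [ 0.6 -0.1  0.6] 72.7 [ 20.  44.  77.   0.  59. 100.]
```

View pics/w12.png

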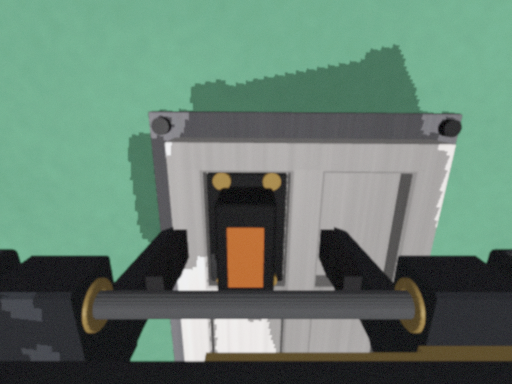

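Module is ~3.5 mm to the left (+y) and 2.5 mm ahead, as computed. Correct and close.

>>> move_arm(increments="0.0025 0.0035 -0.002 0 0 -0.3 0.6;0 0 0 0 0 0 0.5;0 0 0 0 0 0 0.5")

```text
time: 14.73
tcp_pos: [552.7, 328.7, 196.9]
tcp_rot: [-179.9, -0.1, 9.7]
wrist_force: [-0.1, 0.0, -0.8]
grip_width: 53.2
```

>>> move_arm(increments="0 -0.0005 -0.003 0 0 0 0;0 0 0 0 0 0 0;0 0 0 0 0 0 0;0 0 0 0 0 0 0;0 0 0 0 0 0 0")

```text
time: 15.15
tcp_pos: [552.8, 328.4, 194.9]
tcp_rot: [-179.9, -0.2, 9.7]
wrist_force: [0.9, 0.6, 0.4]
grip_width: 29.8
```

>>> move_arm(increments="0 0 0 0 0 0 0;0 0 0 0 0 0 0;0 0 0 0 0 0 0")

```text
time: 15.4
tcp_pos: [552.8, 328.4, 194.9]
tcp_rot: [-179.9, -0.2, 9.7]
wrist_force: [-0.2, 0.1, -0.1]
grip_width: 29.7
```

>>> move_arm(increments="0 0 0.01 0 0 0 0;0 0 0.025 0 0 0 0;0 0 0.03 0 0 0 0;-0.005 -0.02 0.03 0 0 5 0;-0.008 -0.032 0.02 0 0 6.5 0")

```text
time: 15.82
tcp_pos: [537.9, 278.1, 310.2]
tcp_rot: [180.0, 0.3, 21.7]
wrist_force: [-0.0, 0.5, -0.1]
grip_width: 29.8
```

>>> move_arm(increments="-0.008 -0.034 0.005 0 0 6.5 0;-0.008 -0.034 0 0 0 6.5 0;-0.008 -0.034 0 0 0 6.5 0;-0.008 -0.034 0 0 0 6.5 0;-0.008 -0.034 0 0 0 6.5 0")

```text
time: 16.23
tcp_pos: [495.0, 105.0, 325.1]
tcp_rot: [179.6, -0.4, 55.7]
wrist_force: [1.1, 0.1, -0.3]
grip_width: 29.6
```

>>> move_arm(increments="-0.008 -0.034 -0.003 0 0 6.5 0;-0.007 -0.034 -0.003 0 0 6.5 0;-0.007 -0.034 -0.003 0 0 6.5 0;-0.004 -0.03 -0.003 0 0 3 0;0 -0.02 0 0 0 0 0")

```text
time: 16.65
tcp_pos: [466.7, -47.7, 317.6]
tcp_rot: [179.3, -0.4, 78.2]
wrist_force: [0.8, 0.1, -0.1]
grip_width: 29.6
```

>>> move_arm(increments="0 0 0 0.1 0.6 -1 0;0 0 0 0 0 0 0")

```text
time: 16.82
tcp_pos: [466.2, -51.1, 318.8]
tcp_rot: [179.9, -0.3, 76.8]
wrist_force: [-0.4, 0.8, -0.5]
grip_width: 29.9
```

```bash
python3 - <<'E'
from h import *
st(); im,K,T=snap('wrist','w13'); st()
cv2.imwrite('pics/w13c.png',cv2.resize(im[0:240,130:390,::-1],None,fx=3,fy=2.5,interpolation=cv2.INTER_CUBIC))
E
```

```text
16.82 [466.2 -51.1 318.8] [179.89  -0.34  76.79] [-0.4  0.8 -0.5] 29.9 [-21.  16. 102.   0.  62.  -8.]
16.87 [466.4 -50.8 318.9] [179.84  -0.33  76.88] [ 0.1 -0.  -0.8] 29.6 [-21.  16. 102.   0.  62.  -8.]
```

View pics/w13c.png

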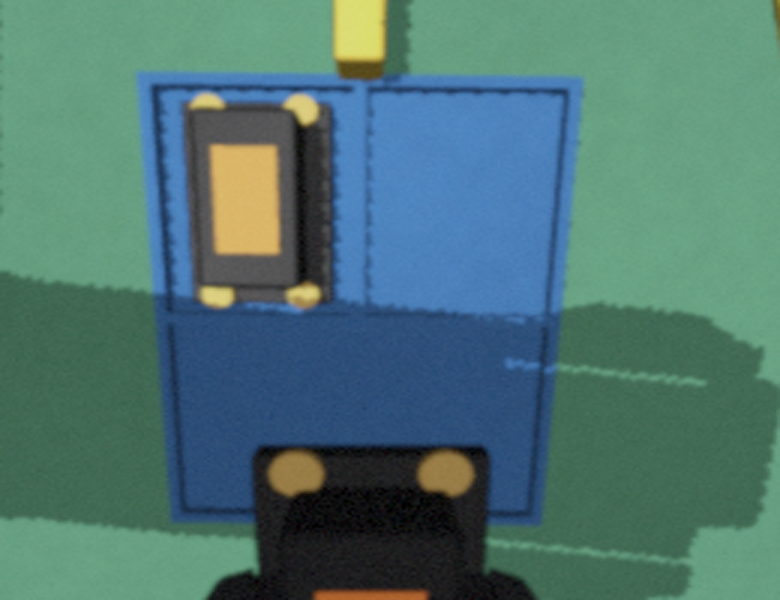

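```bash
python3 - <<'E'
from h import *
K,T=ld('w13')
A=lambda l:[(130+u/3-.33,v/2.5-.3) for u,v in l]
r=fitrect(back(K,T,A([(138,72),(583,79),(542,524),(172,522)]),12),136,176);print(r); bays(*r[:2])
E
```

```text
(array([475. ,   1.8]), np.float64(-13.83), array([0.4, 0.9, 0.8, 0.3]))
bay 0 [432.7 -32.1]
bay 1 [496.8 -47.8]
bay 2 [453.2  51.4]
bay 3 [517.3  35.7]
handle [508.5 137.7]
```

Tray unmoved. Go to bay 1 at (496.8, −47.8), yaw 76.2.

>>> move_arm(increments="0.012 0.001 -0.02 0 0 -0.6 0;0.012 0.001 -0.03 0 0 0 0;0.004 0 -0.03 0 0 0 0;0 0 -0.01 0 0 0 0;0 0 0 0 0 0 0")

```text
time: 17.28
tcp_pos: [496.2, -43.5, 228.5]
tcp_rot: [179.4, -0.3, 76.6]
wrist_force: [-0.3, -1.5, -0.8]
grip_width: 29.6
```

>>> move_arm(increments="0 -0.003 -0.012 0.1 0.5 -0.3 0;0 -0.001 -0.01 0 0 0 0;0 0 -0.002 0 0 0 0;0 0 0 0 0 0 0")

```text
time: 17.62
tcp_pos: [497.0, -44.4, 205.5]
tcp_rot: [179.8, -0.3, 76.5]
wrist_force: [-1.0, 0.2, -1.1]
grip_width: 29.4
```

```bash
python3 - <<'E'
from h import *
st(); snap('wrist','w14'); st()
E
```

```text
17.62 [497.  -44.4 205.5] [179.79  -0.32  76.52] [-1.   0.2 -1.1] 29.4 [-19.  30. 103.   0.  48.  -5.]
17.67 [497.  -44.5 205.7] [179.77  -0.32  76.52] [ 0.  -0.7 -1.6] 29.2 [-19.  30. 103.   0.  48.  -5.]
```

View pics/w14.png

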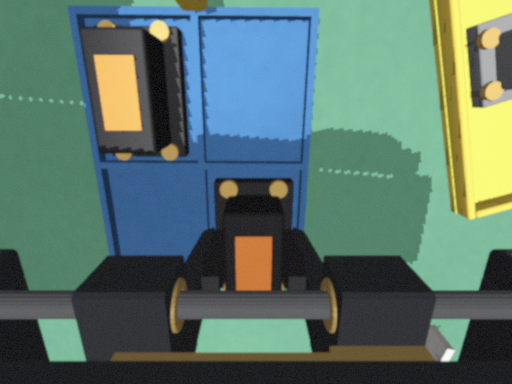

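>>> move_arm(increments="0 -0.003 -0.009 0 0.2 -0.2 0;0 0 -0.008 0 0 0 0;0 0 -0.001 0 0 0 0;0 0 0 0 0 0 0")

```text
time: 18.0
tcp_pos: [497.4, -47.6, 188.0]
tcp_rot: [179.8, -0.3, 76.3]
wrist_force: [0.6, -0.1, -1.5]
grip_width: 29.7
```

>>> move_arm(increments="0 0 -0.001 0 0 0 0.6;0 0 0 0 0 0 0.6;0 0 0 0 0 0 0.6;0 0 0 0 0 0 0.6;0 0 0.01 0 0 0 0.7")

```text
time: 18.42
tcp_pos: [497.3, -47.7, 196.6]
tcp_rot: [179.8, -0.3, 76.3]
wrist_force: [-0.4, -0.1, -0.1]
grip_width: 57.6
```

>>> move_arm(increments="0 0 0.035 0 0 0 1;0 0 0.04 0 0 0 1;-0.005 0 0.025 0 0 0 1;-0.005 -0.005 0.01 0 0 0 1;0 0 0 0 0 0 1")

```text
time: 18.83
tcp_pos: [486.1, -52.3, 316.3]
tcp_rot: [179.7, -0.2, 76.3]
wrist_force: [-0.2, -0.0, 0.0]
grip_width: 87.5
```

```bash
python3 - <<'E'
from h import *
st(); im,K,T=snap('wrist','w15'); st()
cv2.imwrite('pics/w15c.png',cv2.resize(im[0:240,130:390,::-1],None,fx=3,fy=2.5,interpolation=cv2.INTER_CUBIC))
E
```

```text
18.83 [486.1 -52.3 316.3] [179.66  -0.23  76.33] [-0.2 -0.   0. ] 87.5 [-20.  19.  99.   0.  62.  -6.]
18.88 [486.3 -52.  315.4] [179.7   -0.25  76.32] [0.6 0.4 1.4] 88.1 [-20.  19.  99.   0.  62.  -6.]
```

View pics/w15c.png

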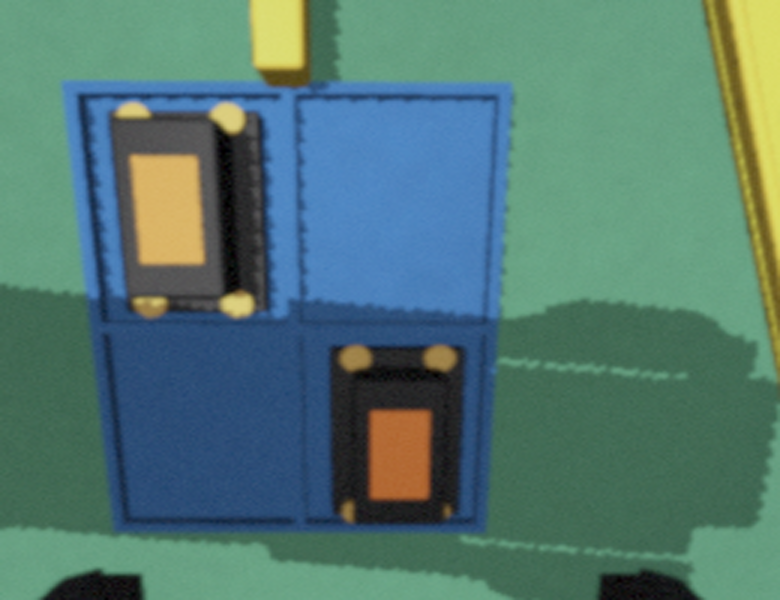

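>>> move_arm(increments="0.004 -0.02 0.03 0 0 2 1;0.004 -0.03 0.03 0 0 2 1;0.004 -0.03 0.03 0 0 2 1;0.004 -0.03 0.03 0 0 2 1;0.004 -0.03 0.02 0 0 2 1")

```text
time: 19.3
tcp_pos: [505.2, -190.2, 452.7]
tcp_rot: [-179.4, -0.6, 87.1]
wrist_force: [0.5, -0.2, -0.7]
grip_width: 88.2
```

>>> move_arm(increments="0.004 -0.034 0.015 0 0 2 1;0.004 -0.034 0.005 0 0 1 1;0.003 -0.034 0 0 0 0 1;0 -0.03 0 0 0 0 1;0 0 0 0 0 0 1")

```text
time: 19.72
tcp_pos: [516.9, -332.6, 472.7]
tcp_rot: [-179.4, -0.5, 90.2]
wrist_force: [-0.5, 0.7, 0.6]
grip_width: 88.2
```

```bash
python3 - <<'E'
from h import *
st(); im,K,T=snap('wrist','w16'); st()
E
```

```text
19.72 [ 516.9 -332.6  472.7] [-179.43   -0.54   90.23] [-0.5  0.7  0.6] 88.2 [-44.  28.  61.  -0.  92. -44.]
19.77 [ 517.2 -330.7  472.5] [-179.42   -0.61   90.28] [ 1.3 -0.2 -0.4] 88.1 [-44.  28.  61.   0.  92. -44.]
```

View pics/w16.png

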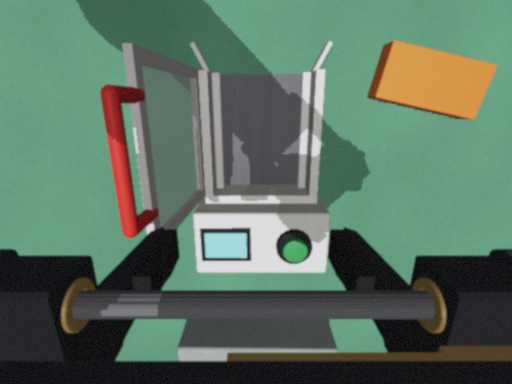

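```bash
python3 - <<'E'
import cv2
im=cv2.imread('pics/w16.png'); cv2.imwrite('pics/w16c.png',cv2.resize(im[30:280,90:345],None,fx=3.1,fy=2.4,interpolation=cv2.INTER_CUBIC))
E
```

```text
(no output)
```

View pics/w16c.png

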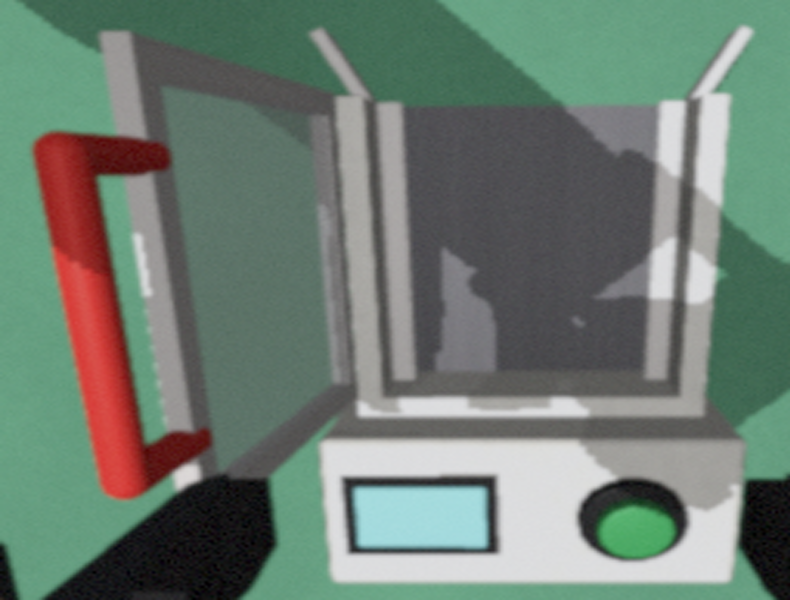

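```bash
python3 - <<'E'
from h import *
K,T=ld('w16')
A=lambda l:[(90+u/3.1-.34,30+v/2.4-.3) for u,v in l]
b=lambda l,z:back(K,T,A(l),z)[:,:2].round(1)
w=back(K,T,A([(322,440),(742,440),(733,581),(331,582)]),100); r=fitrect(w,190,95); print(r)
a=np.radians(r[1]); R=np.array([[np.cos(a),-np.sin(a)],[np.sin(a),np.cos(a)]]); print('bay from head',r[0]-R@[0,-147.5])
print('walls inner',b([(371,97),(694,97),(680,397),(386,397)],60).tolist())
print('walls outer',b([(336,95),(730,95)],60).tolist())
print('guide tips',b([(318,30),(745,30)],24).tolist())
print('rails inner',b([(404,104),(659,103),(645,380),(413,380)],20).tolist())
for z in(105,110,115): print('button',z,b([(637,531)],z))
print('redbar ends',[ (z,b([(60,140),(125,490)],z).tolist()) for z in (255,)])
print('panel edge', b([(102,33),(200,488)],228).tolist())
E
```

```text
(array([ 524.5, -443.4]), np.float64(0.7), array([3.1, 3.4, 1.6, 1.1]))
bay from head [ 522.69799238 -295.91100798]
walls inner [[454.8, -213.9], [590.1, -213.4], [595.3, -384.3], [454.7, -385.4]]
walls outer [[440.1, -213.0], [605.0, -212.4]]
guide tips [[427.0, -174.7], [617.0, -174.2]]
rails inner [[463.7, -213.7], [581.7, -212.7], [584.3, -385.7], [463.1, -386.6]]
button 105 [[ 572.1 -451.7]]
button 110 [[ 571.3 -448.9]]
button 115 [[ 570.5 -446. ]]
redbar ends [(255, [[417.4, -244.7], [417.8, -352.4]])]
panel edge [[418.5, -213.0], [426.1, -364.9]]
```

>>> move_arm(increments="-0.002 0.034 0 0 0 -2 1;-0.002 0.036 0 0 0 -2 1;-0.002 0.036 0 0 0 -2 1;-0.002 0.036 0 0 0 -2 1;-0.002 0.036 -0.01 0 0 -2 1")

```text
time: 20.18
tcp_pos: [506.4, -149.4, 456.2]
tcp_rot: [-179.1, -0.9, 79.4]
wrist_force: [1.4, 0.9, 0.8]
grip_width: 87.9
```

>>> move_arm(increments="-0.002 0.036 -0.02 0 0 -2 1;-0.002 0.036 -0.025 0 0 -2 1;-0.002 0.036 -0.025 0 0 0 1;-0.002 0.02 -0.025 0 0 0 1;0 0 -0.02 0 0 0 1")

```text
time: 20.6
tcp_pos: [494.5, -13.7, 343.2]
tcp_rot: [-179.2, -1.0, 75.7]
wrist_force: [0.2, -0.8, -0.6]
grip_width: 88.2
```

>>> move_arm(increments="0 0 0 -0.1 -0.5 0 1;0 0 0 0 0 0 1")

```text
time: 20.77
tcp_pos: [493.0, -10.4, 339.4]
tcp_rot: [-179.2, -1.1, 75.9]
wrist_force: [0.5, -1.1, -0.0]
grip_width: 88.2
```

```bash
python3 - <<'E'
from h import *
st(); im,K,T=snap('wrist','w17'); st()
cv2.imwrite('pics/w17c.png',cv2.resize(im[0:240,130:390,::-1],None,fx=3,fy=2.5,interpolation=cv2.INTER_CUBIC))
E
```

```text
20.77 [493.  -10.4 339.4] [-179.23   -1.08   75.9 ] [ 0.5 -1.1 -0. ] 88.2 [-15.  18.  96.   1.  67.  -1.]
20.82 [493.1 -10.7 339.5] [-179.2    -1.08   75.88] [ 0.2  0.2 -0.4] 88.4 [-15.  18.  96.   1.  67.  -1.]
```

View pics/w17c.png

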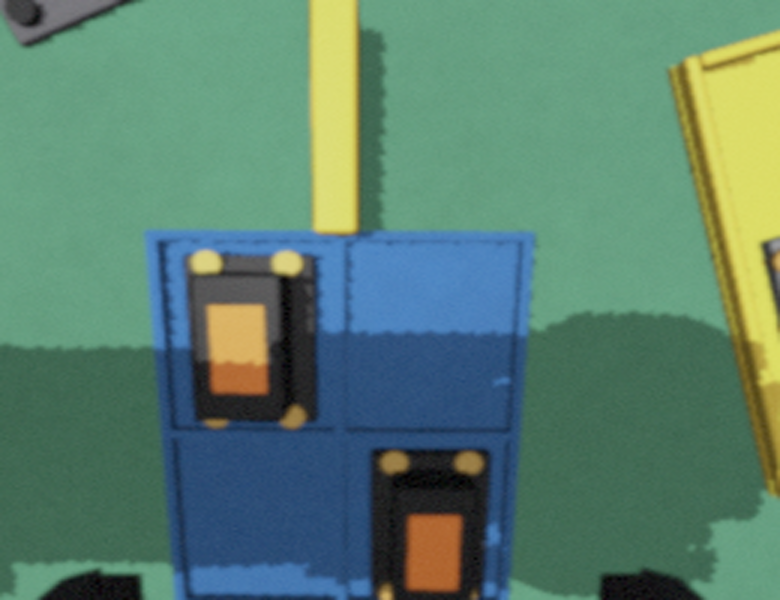

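```bash
python3 - <<'E'
from h import *
K,T=ld('w17')
A=lambda l:[(130+u/3-.33,v/2.5-.3) for u,v in l]
w=back(K,T,A([(147,233),(534,233)]),12); print(w,np.degrees(np.arctan2(*(w[1]-w[0])[[1,0]])))
m=(w[0]+w[1])/2; a=np.radians(-13.8); print('centre',m[:2]-88*np.array([-np.sin(a),np.cos(a)]))
h=back(K,T,A([(333.5,10),(335.5,225)]),40);print(h,np.degrees(np.arctan2(*(h[0]-h[1])[[1,0]])))
E
```

```text
[[435.16779495  98.42492902  12.        ]
 [565.90634922  65.66241461  12.        ]] -14.06836023428986
centre [479.54612782  -3.41614482]
[[518.38848615 152.36256259  40.        ]
 [500.95104108  83.77942174  40.        ]] 75.73466115532399
```

>>> move_arm(increments="0.003 0.03 -0.01 -0.6 -0.26 0 1;0.004 0.032 -0.015 -0.6 -0.26 0 1;0.004 0.032 -0.02 0 0 0 1;0.004 0.03 -0.02 0 0 0 1;0.002 0.012 -0.015 0 0 0 1")

```text
time: 21.23
tcp_pos: [512.9, 125.8, 266.3]
tcp_rot: [178.9, -0.1, 75.3]
wrist_force: [0.2, 0.5, -0.3]
grip_width: 88.3
```

>>> move_arm(increments="0 0 -0.01 0 0 0 1;0 0 0 0 0 0 1")

```text
time: 21.4
tcp_pos: [513.3, 127.1, 255.1]
tcp_rot: [179.0, -0.1, 75.4]
wrist_force: [-0.7, 0.6, -0.1]
grip_width: 88.0
```

```bash
python3 - <<'E'
from h import *
st(); im,K,T=snap('wrist','w18'); st()
E
```

```text
21.4 [513.3 127.1 255.1] [ 1.7896e+02 -1.3000e-01  7.5400e+01] [-0.7  0.6 -0.1] 88.0 [ 1. 28. 96. -0. 55. 16.]
21.45 [513.6 126.8 256.2] [ 1.7888e+02 -1.5000e-01  7.5360e+01] [-0.5  1.6 -0.2] 88.1 [ 1. 28. 96. -0. 55. 16.]
```

View pics/w18.png

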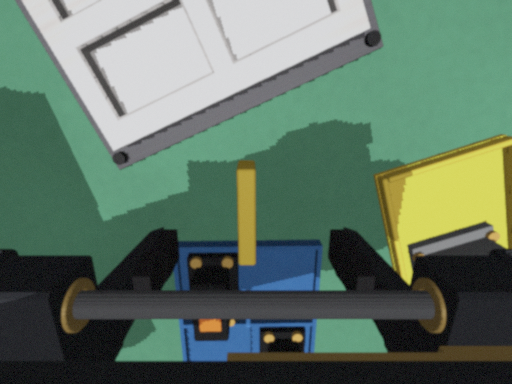

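```bash
python3 - <<'E'
from h import *
K,T=ld('w18')
h=back(K,T,[(246.5,164),(247.5,262)],40);print(h,np.degrees(np.arctan2(*(h[0]-h[1])[[1,0]])))
# handle end at tray y=166
a=np.radians(-13.8);print(h[0][:2]-26*np.array([-np.sin(a),np.cos(a)]))
E
```

```text
[[521.41633318 162.04246307  40.        ]
 [501.53950198  84.68584263  40.        ]] 75.58955887224614
[515.21446328 136.79297179]
```

>>> move_arm(increments="0.001 0.004 -0.02 0.15 0.55 0 1;0 0.004 -0.02 0.1 0.5 0.2 1;0 0.002 -0.02 0 0 0 1;0 0 -0.01 0 0 0 1;0 0 0 0 0 0 1")

```text
time: 21.87
tcp_pos: [517.8, 130.8, 191.6]
tcp_rot: [179.3, -0.3, 75.1]
wrist_force: [0.1, -0.3, 0.2]
grip_width: 88.2
```

>>> move_arm(increments="-0.004 0.005 -0.006 0.17 0.65 0.4 1;0 0 -0.005 0 0 0 1;0 0 0 0 0 0 0.6;0 0 0 0 0 0 0.3", force=25)

```text
time: 22.2
tcp_pos: [514.9, 134.3, 183.6]
tcp_rot: [179.7, -0.4, 75.4]
wrist_force: [-0.0, 0.0, -0.3]
grip_width: 76.9
```

```bash
python3 - <<'E'
from h import *
st(); im,K,T=snap('wrist','w19'); st()
E
```

```text
22.2 [514.9 134.3 183.6] [179.7   -0.39  75.4 ] [-0.   0.  -0.3] 76.9 [ 2. 35. 97.  0. 47. 16.]
22.25 [514.9 134.3 183.6] [179.69  -0.39  75.4 ] [ 0.5 -0.1  0.7] 73.0 [ 2. 35. 97.  0. 47. 16.]
```

View pics/w19.png

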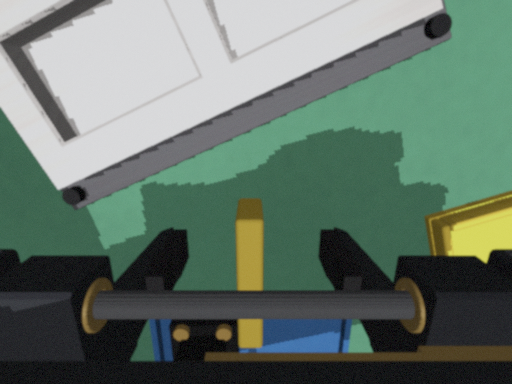

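>>> move_arm(increments="-0.0015 0.001 -0.005 0.05 0.3 0 0;0 0 0 0 0 0 0;0 0 0 0 0 0 0;0 0 0 0 0 0 0;0 0 0 0 0 0 0")

```text
time: 22.67
tcp_pos: [513.6, 135.5, 179.3]
tcp_rot: [179.9, -0.4, 75.4]
wrist_force: [0.2, -0.5, 1.2]
grip_width: 39.6
```

>>> move_arm(increments="0 0 0 0 0 0 0;0 0 0 0 0 0 0;0 0 0 0 0 0 0;0 0 0 0 0 0 0;0 0 0 0 0 0 0")

```text
time: 23.08
tcp_pos: [513.6, 135.5, 179.5]
tcp_rot: [179.9, -0.4, 75.4]
wrist_force: [0.2, 0.1, -0.3]
grip_width: 14.0
```

>>> move_arm(increments="0 0 0 0 0 0 0;0 0 0 0 0 0 0")

```text
time: 23.25
tcp_pos: [513.6, 135.5, 179.5]
tcp_rot: [179.9, -0.4, 75.4]
wrist_force: [0.8, 0.6, -0.5]
grip_width: 13.8
```

>>> move_arm(increments="0.001 -0.003 0 0 0 2 0;0.002 -0.006 0 0 0 3 0;0.002 -0.006 0 0 0 3 0;0.002 -0.006 0 0 0 3 0;0.001 -0.004 0 0 0 2 0")

```text
time: 23.67
tcp_pos: [520.1, 111.8, 179.5]
tcp_rot: [-179.7, -0.7, 88.7]
wrist_force: [-3.3, 2.3, 2.6]
grip_width: 14.3
```

>>> move_arm(increments="0.001 -0.006 0 -0.4 0 1 0;0.001 -0.01 0 -0.3 0 0.5 0;0 -0.012 0 0 0 0 0;0 -0.012 0 0 0 0 0;0 -0.01 0 0 0 0 0")

```text
time: 24.08
tcp_pos: [522.0, 59.6, 179.5]
tcp_rot: [-179.7, 0.0, 90.3]
wrist_force: [0.2, 4.0, -0.3]
grip_width: 13.9
```

```bash
python3 - <<'E'
from h import *
st(); im,K,T=snap('wrist','w20'); im,K,T=snap('top','t20');st()
cv2.imwrite('pics/t20c.png',cv2.resize(im[130:270,180:340,::-1],None,fx=4,fy=4,interpolation=cv2.INTER_CUBIC))
E
```

```text
24.08 [522.   59.6 179.5] [-179.74    0.     90.32] [ 0.2  4.  -0.3] 13.9 [-6. 35. 99. -0. 47. -7.]
24.18 [522.1  58.8 179.5] [-1.7975e+02  5.0000e-02  9.0220e+01] [ 0.3 -2.7 -1.6] 13.5 [-6. 35. 99. -0. 47. -6.]
```

View pics/t20c.png

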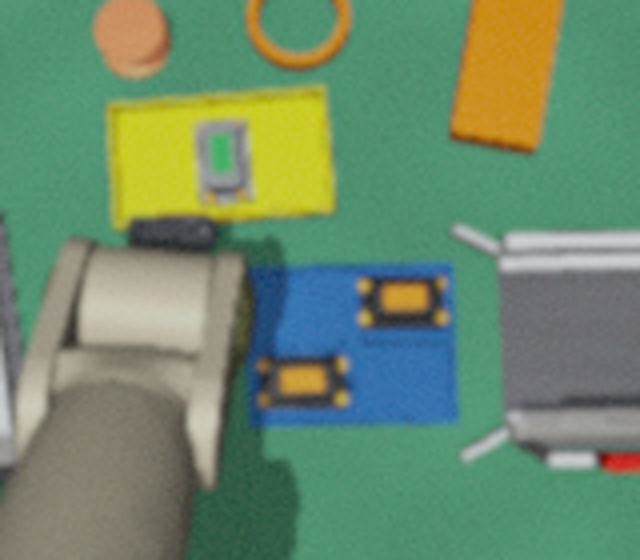

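View pics/w20.png

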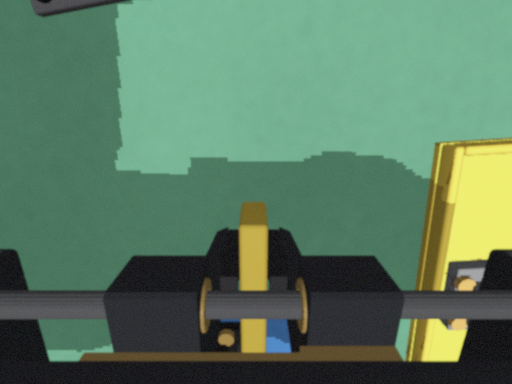

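```bash
python3 - <<'E'
from h import *
K,T=cam('top')
A=lambda l:[(180+u/4-.4,130+v/4-.4) for u,v in l]
w=back(K,T,A([(250,425),(248,268),(452,264),(457,422)]),12)
print(w[:,:2].round(1).tolist(), w[2:,:2].mean(0))
print('guides',back(K,T,A([(456,231),(466,456)]),24)[:,:2],'walls outer front',back(K,T,A([(505,236),(513,412)]),60)[:,:2])
print('rails inner edge front',back(K,T,A([(502,268)]),20)[:,:2])
E
```

```text
[[455.6, 3.3], [588.4, 4.0], [589.3, -170.0], [455.8, -169.9]] [ 522.55638806 -169.95749269]
guides [[ 615.78453191 -173.03927185]
 [ 427.47667705 -175.21777549]] walls outer front [[ 604.90476624 -209.27405676]
 [ 461.467502   -210.22413628]]
rails inner edge front [[ 584.14029456 -211.32318992]]
```

>>> move_arm(increments="0 -0.008 0 0 0 0.2 0;0 -0.014 0 0 0 0 0;0 -0.016 0 0 0 0 0;0 -0.016 0 0 0 0 0;0 -0.016 0 0 0 0 0")

```text
time: 24.6
tcp_pos: [521.5, -12.0, 179.5]
tcp_rot: [-179.7, -0.1, 90.6]
wrist_force: [0.5, 3.8, 0.1]
grip_width: 13.6
```

>>> move_arm(increments="0.0005 -0.016 0 0 0 0 0;0 -0.016 0 0 0 0 0;0 -0.016 0 0 0 0 0;0 -0.016 0 0 0 0 0;0 -0.014 0 0 0 0 0")

```text
time: 25.02
tcp_pos: [521.2, -93.7, 179.5]
tcp_rot: [-179.6, -0.2, 90.7]
wrist_force: [1.3, 4.5, 1.1]
grip_width: 13.4
```

>>> move_arm(increments="0.0005 -0.012 0 0 0 0 0;0 -0.012 0 0 0 0 0;0 -0.012 0 0 0 0 0;0 -0.008 0 0 0 0 0;0 -0.004 0 0 0 0 0")

```text
time: 25.43
tcp_pos: [521.3, -146.4, 179.4]
tcp_rot: [-179.6, -0.3, 90.6]
wrist_force: [0.8, 4.7, 1.2]
grip_width: 13.9
```

>>> move_arm(increments="0 -0.003 0 0 0 0 0;0 -0.003 0 0 0 0 0;0 -0.003 0 0 0 0 0")

```text
time: 25.68
tcp_pos: [521.3, -155.5, 179.4]
tcp_rot: [-179.5, -0.4, 90.6]
wrist_force: [4.8, 27.6, 7.0]
grip_width: 13.2
```

```bash
python3 - <<'E'
from h import *
st(); im,K,T=snap('top','t21');st()
cv2.imwrite('pics/t21c.png',cv2.resize(im[160:270,270:420,::-1],None,fx=5,fy=5,interpolation=cv2.INTER_CUBIC))
E
```

```text
25.68 [ 521.3 -155.5  179.4] [-179.53   -0.43   90.61] [ 4.8 27.6  7. ] 13.2 [-29.  36.  95.   0.  49. -30.]
25.73 [ 521.4 -155.4  179.4] [-179.54   -0.47   90.6 ] [1.2 9.3 3.7] 13.6 [-29.  36.  95.   0.  49. -30.]
```

View pics/t21c.png

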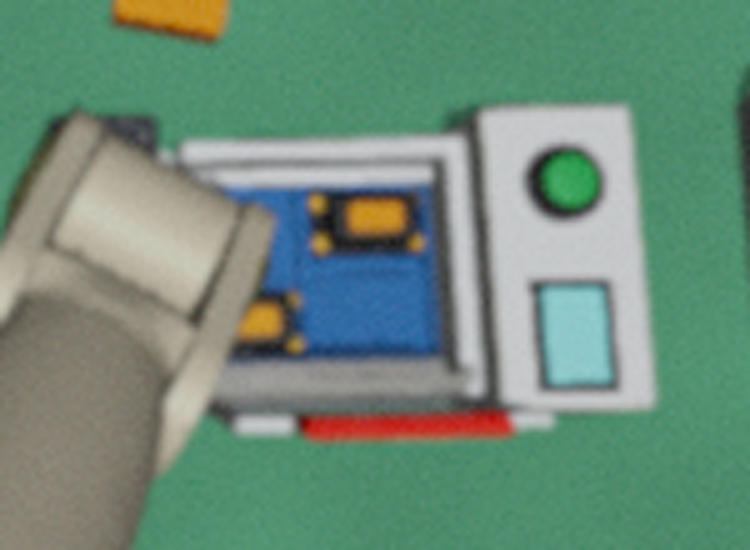

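>>> move_arm(increments="0 -0.002 0 0 0 0 0;0 -0.001 0 0 0 0 0")

```text
time: 25.9
tcp_pos: [521.5, -156.1, 179.4]
tcp_rot: [-179.5, -0.7, 90.6]
wrist_force: [1.0, 4.8, 1.1]
grip_width: 13.9
```

>>> move_arm(increments="0 0 0 0 0 0 0.5;0 0 0 0 0 0 0.5;0 0 0 0 0 0 0.5;0 0 0 0 0 0 0.5;0 0.001 0.01 0.7 0 0 0.5")

```text
time: 26.32
tcp_pos: [521.2, -155.5, 188.2]
tcp_rot: [-179.3, -1.3, 90.7]
wrist_force: [-0.7, 1.0, -0.4]
grip_width: 43.8
```

>>> move_arm(increments="0 0.004 0.035 0 0 0 1;0 0.01 0.04 0 0 0 1;0 0.01 0.04 0 0 0 1;0 0.01 0.04 0 0 0 1;0 0 0.03 0 0 0 1")

```text
time: 26.73
tcp_pos: [518.6, -121.0, 375.0]
tcp_rot: [-178.7, -1.6, 90.5]
wrist_force: [0.0, -0.4, 0.3]
grip_width: 75.3
```

>>> move_arm(increments="0 0.03 0.03 0 0 0 1;0 0.035 0.01 0 0 0 1;0 0.03 0 0 0 0 1;0 0 0 0 0 0 1")

```text
time: 27.07
tcp_pos: [517.5, -26.7, 422.7]
tcp_rot: [-179.5, -1.2, 90.3]
wrist_force: [-0.3, 0.1, 0.8]
grip_width: 88.0
```

```bash
python3 - <<'E'
from h import *
st(); im,K,T=snap('top','t22');im2,_,_=snap('scene','s22');st()
cv2.imwrite('pics/t22c.png',cv2.resize(im[160:270,260:410,::-1],None,fx=5,fy=5,interpolation=cv2.INTER_CUBIC))
cv2.imwrite('pics/s22c.png',cv2.resize(im2[110:270,80:260,::-1],None,fx=4,fy=3.7,interpolation=cv2.INTER_CUBIC))
E
```

```text
27.07 [517.5 -26.7 422.7] [-179.5    -1.23   90.3 ] [-0.3  0.1  0.8] 88.0 [-16.  16.  85.   1.  79. -17.]
27.17 [517.9 -29.7 421.8] [-179.42   -1.18   90.2 ] [0.8 0.8 0.9] 87.9 [-16.  17.  85.   1.  79. -17.]
```

View pics/t22c.png

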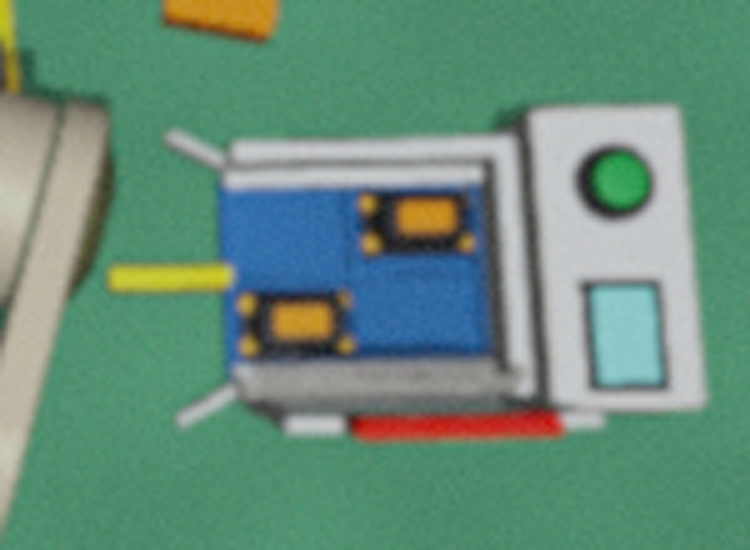

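View pics/s22c.png

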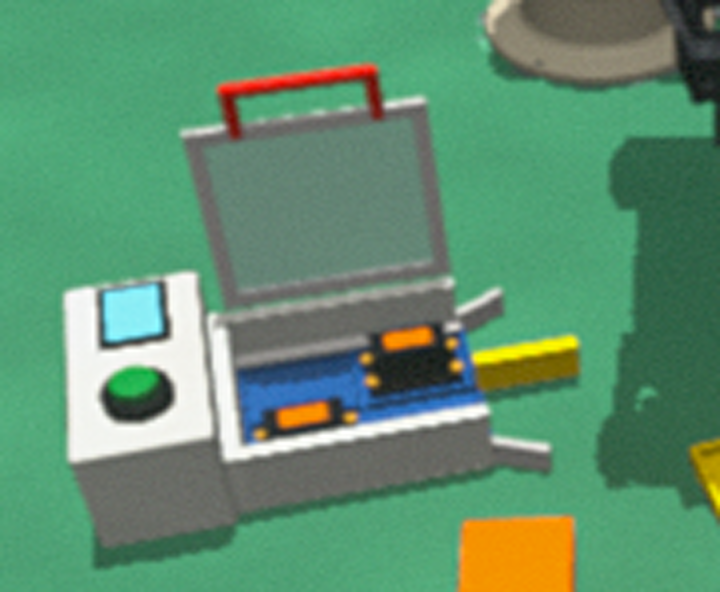

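```bash
python3 - <<'E'
from h import *
K,T=cam('top')
A=lambda l:[(260+u/5-.4,160+v/5-.4) for u,v in l]
print(back(K,T,A([(220,230)]),12),back(K,T,A([(108,278)]),40),'wall front',back(K,T,A([(230,150)]),60))
print('head',back(K,T,A([(525,108),(680,106),(706,406),(548,409)]),100)[:,:2].round(1).tolist())
print('patches',back(K,T,A([(428,217),(303,322)]),44))
print('button',back(K,T,A([(620,181)]),112))
E
```

```text
[[ 554.52738958 -206.1786077    12.        ]] [[ 520.42615568 -127.46833778   40.        ]] wall front [[ 601.58953531 -208.32776975   60.        ]]
head [[619.4, -390.9], [619.2, -489.0], [431.0, -489.6], [430.4, -392.4]]
patches [[ 557.47791496 -339.44485089   44.        ]
 [ 489.50521931 -253.92002192   44.        ]]
button [[ 570.00177069 -443.09393088  112.        ]]
```

>>> move_arm(increments="-0.025 -0.015 0.003 0 0.6 0 0;-0.03 -0.015 0 -0.6 0 0 0;-0.03 -0.015 0 -0.4 0 0 0;-0.03 -0.02 0 0 0 0 0;-0.02 -0.03 0 0 0 0 0")

```text
time: 27.58
tcp_pos: [379.6, -128.9, 420.7]
tcp_rot: [-178.4, -0.2, 90.4]
wrist_force: [0.8, -1.3, 0.1]
grip_width: 56.8
```

```bash
python3 - <<'E'
from h import *
st(); 
E
```

```text
27.58 [ 379.6 -128.9  420.7] [-178.44   -0.2    90.36] [ 0.8 -1.3  0.1] 56.8 [-35.   1. 103.  -1.  77. -36.]
```

>>> move_arm(increments="-0.002 -0.032 0 0 -1 0 0;-0.002 -0.034 0 0 -0.6 0 0;0 -0.034 0 0 0 0 0;0 -0.034 0 0 0 0 0;0 -0.015 0 0 0 0 0")

```text
time: 28.0
tcp_pos: [367.0, -291.2, 419.0]
tcp_rot: [-179.9, -0.1, 89.8]
wrist_force: [1.1, 0.7, -0.9]
grip_width: 23.5
```

>>> move_arm(increments="0 0 0 0 0 0 0;0 0 0 0 0 0 0")

```text
time: 28.17
tcp_pos: [365.1, -296.1, 417.2]
tcp_rot: [-179.7, -0.3, 89.3]
wrist_force: [-0.7, 0.7, -0.6]
grip_width: 10.6
```

```bash
python3 - <<'E'
from h import *
st(); snap('wrist','w23'); im2,_,_=snap('scene','s23');st()
cv2.imwrite('pics/s23c.png',cv2.resize(im2[60:270,80:260,::-1],None,fx=3.5,fy=2.8,interpolation=cv2.INTER_CUBIC))
E
```

```text
28.17 [ 365.1 -296.1  417.2] [-179.73   -0.25   89.34] [-0.7  0.7 -0.6] 10.6 [-53.  10.  94.  -0.  76. -53.]
28.27 [ 365.5 -294.8  417.6] [-179.76   -0.24   89.45] [-0.3  0.3  0.8] 2.0 [-53.  10.  94.  -0.  76. -53.]
```

View pics/w23.png

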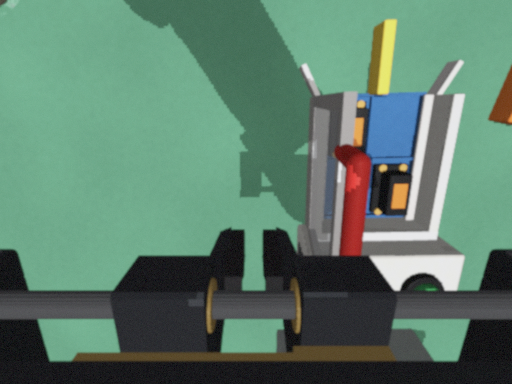

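View pics/s23c.png

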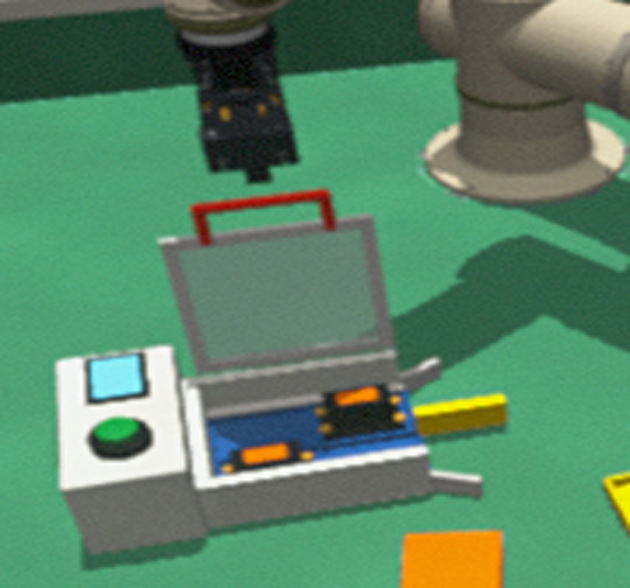

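>>> move_arm(increments="0.004 0 -0.008 0 0 0 0;0.012 0 0 0 0 0 0;0.012 0 0 0 0 0 0;0.012 0 0 0 0 0 0;0.012 0 0 0 0 0 0")

```text
time: 28.68
tcp_pos: [419.9, -290.6, 408.5]
tcp_rot: [-179.7, -0.2, 89.6]
wrist_force: [-2.3, -0.3, 1.6]
grip_width: 0.2
```

>>> move_arm(increments="0.012 -0.001 0 0 0 0 0;0.014 -0.001 -0.002 0 0 0 0;0.014 0 -0.003 0 0 0 0;0.014 0 -0.004 0 0 0 0;0.014 0 -0.006 0 0 0 0")

```text
time: 29.1
tcp_pos: [494.2, -287.7, 393.3]
tcp_rot: [-179.6, -0.0, 90.0]
wrist_force: [-1.6, -1.3, 1.2]
grip_width: 0.5
```

>>> move_arm(increments="0.014 0 -0.007 0 0 0 0;0.014 0 -0.008 0 0 0 0;0.012 0 -0.009 0 0 0 0;0.01 0 -0.009 0 0 0 0;0.004 0 -0.004 0 0 0 0")

```text
time: 29.52
tcp_pos: [555.2, -281.9, 352.6]
tcp_rot: [-179.5, 0.0, 90.5]
wrist_force: [-1.2, -1.1, 0.9]
grip_width: 0.6
```

```bash
python3 - <<'E'
from h import *
st(); im2,_,_=snap('scene','s24');st()
cv2.imwrite('pics/s24c.png',cv2.resize(im2[60:270,80:260,::-1],None,fx=3.5,fy=2.8,interpolation=cv2.INTER_CUBIC))
E
```

```text
29.52 [ 555.2 -281.9  352.6] [-1.795e+02  3.000e-02  9.047e+01] [-1.2 -1.1  0.9] 0.6 [-38.  33.  72.  -0.  76. -38.]
29.57 [ 555.3 -281.7  352.1] [-1.7947e+02 -1.0000e-02  9.0480e+01] [ 0.5 -0.  -1.4] 0.2 [-38.  33.  72.  -0.  76. -38.]
```

View pics/s24c.png

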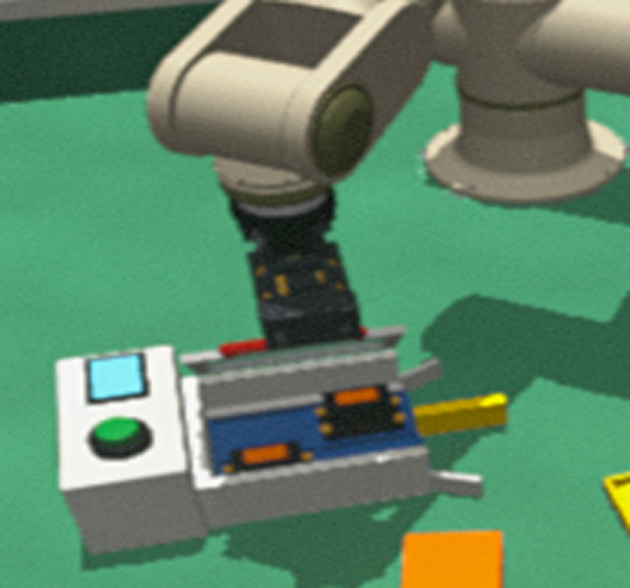

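>>> move_arm(increments="-0.004 -0.004 0.02 0 0 0 0;0 -0.005 0.025 0 0 0 0;0.008 -0.004 0.005 0 -0.4 0 0;0.015 0 0 0 0 0 0;0.015 0 0 0 0 0 0")

```text
time: 29.98
tcp_pos: [589.3, -291.8, 405.0]
tcp_rot: [-179.8, -0.1, 90.7]
wrist_force: [0.4, -0.2, 0.2]
grip_width: 0.3
```

>>> move_arm(increments="0.002 0 -0.012 0 0 0 0;0.002 0 -0.015 0 0 0 0;0.005 0 -0.012 0 0 0 0;0.007 0 -0.012 0 0 0 0;0.007 0 -0.012 0 0 0 0")

```text
time: 30.4
tcp_pos: [613.4, -289.6, 339.9]
tcp_rot: [180.0, 0.1, 90.8]
wrist_force: [-0.3, -0.5, 0.5]
grip_width: 0.4
```

>>> move_arm(increments="0.004 0 -0.014 0 0 0 0;0.004 0 -0.014 0 0 0 0;0.003 0 -0.014 0 0 0 0;0.003 0 -0.014 0 0 0 0;0.002 0 -0.012 0 0 0 0")

```text
time: 30.82
tcp_pos: [635.6, -288.4, 272.0]
tcp_rot: [178.5, 0.6, 90.8]
wrist_force: [36.6, 3.5, 28.7]
grip_width: 0.2
```

```bash
python3 - <<'E'
from h import *
st(); im2,_,_=snap('scene','s25');st()
cv2.imwrite('pics/s25c.png',cv2.resize(im2[60:270,80:260,::-1],None,fx=3.5,fy=2.8,interpolation=cv2.INTER_CUBIC))
E
```

```text
30.82 [ 635.6 -288.4  272. ] [178.51   0.55  90.84] [36.6  3.5 28.7] 0.2 [-34.  46.  61.   0.  72. -35.]
30.87 [ 636.2 -288.2  270.9] [178.41   0.6   90.86] [33.  -1.3 17.9] 0.4 [-34.  46.  61.   0.  72. -35.]
```

View pics/s25c.png

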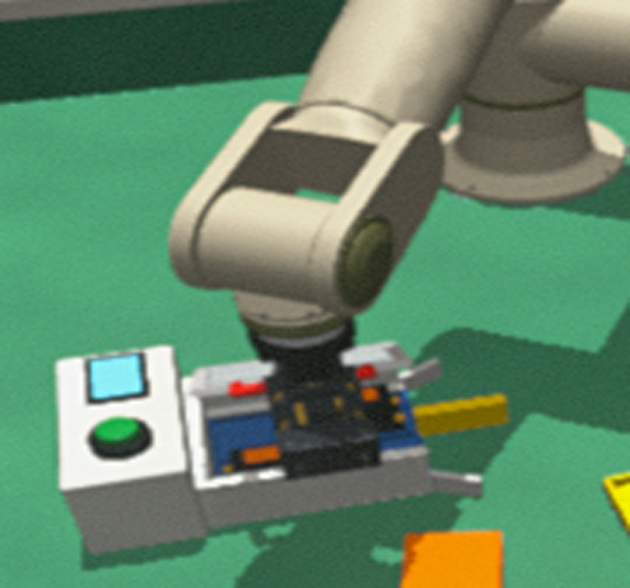

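>>> move_arm(increments="0.008 0 0.01 0 0 0 0;0.004 0 0.025 0 0 0 0;0 0 0.035 0 0 0 0;0 0 0.035 0 0 0 0;0 0 0.03 0 0 0 0")

```text
time: 31.28
tcp_pos: [650.5, -286.9, 399.0]
tcp_rot: [178.9, 0.2, 91.0]
wrist_force: [-0.4, -0.2, -0.1]
grip_width: 0.2
```

>>> move_arm(increments="0 0 0.02 0 0 0 0;0 0 0 0 0.5 0 0")

```text
time: 31.45
tcp_pos: [650.6, -286.7, 425.0]
tcp_rot: [178.9, 0.5, 91.0]
wrist_force: [0.3, 0.0, -0.1]
grip_width: 0.4
```

```bash
python3 - <<'E'
from h import *
st(); im2,_,_=snap('scene','s26');snap('wrist','w26'); snap('top','t26')
cv2.imwrite('pics/s26c.png',cv2.resize(im2[60:270,80:260,::-1],None,fx=3.5,fy=2.8,interpolation=cv2.INTER_CUBIC))
E
```

```text
31.45 [ 650.6 -286.7  425. ] [178.91   0.51  90.95] [ 0.3  0.  -0.1] 0.4 [-33.  43.  43.   0.  92. -34.]
```

View pics/s26c.png

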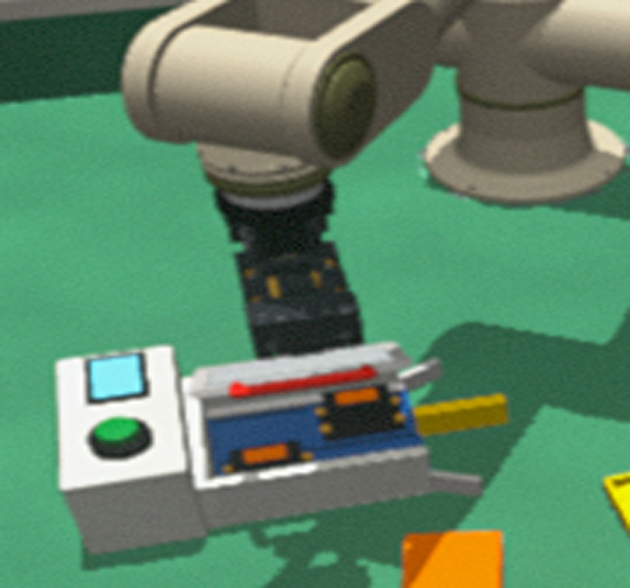

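View pics/w26.png

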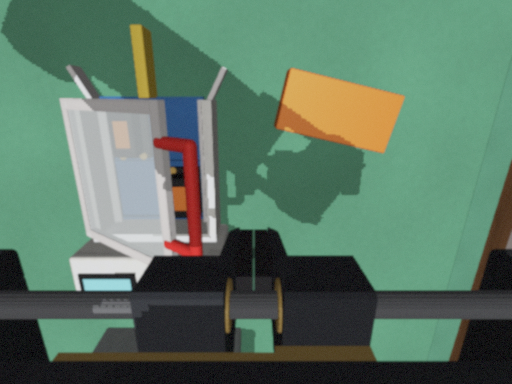

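```bash
python3 - <<'E'
from h import *
K,T=ld('w26')
for d in range(20,75,5):
    t=np.radians(d); x=440+196*np.cos(t); z=62+196*np.sin(t)
    print(d,round(x),round(z),proj(K,T,[[x,-246,z],[x,-346,z]]).round(0).tolist())
K,T=cam('scene')
for d in range(20,75,10):
    t=np.radians(d); x=440+196*np.cos(t); z=62+196*np.sin(t)
    print(d,((proj(K,T,[[x,-246,z],[x,-346,z]])-[80,60])*[3.5,2.8]).round(0).tolist())
E
```

```text
20 624 129 [[222.0, 138.0], [224.0, 231.0]]
25 618 145 [[213.0, 141.0], [216.0, 238.0]]
30 610 160 [[202.0, 143.0], [206.0, 246.0]]
35 601 174 [[188.0, 146.0], [194.0, 254.0]]
40 590 188 [[170.0, 148.0], [179.0, 262.0]]
45 579 201 [[150.0, 151.0], [162.0, 270.0]]
50 566 212 [[125.0, 154.0], [141.0, 279.0]]
55 552 223 [[97.0, 157.0], [118.0, 287.0]]
60 538 232 [[66.0, 160.0], [93.0, 295.0]]
65 523 240 [[31.0, 162.0], [65.0, 303.0]]
70 507 246 [[-6.0, 164.0], [35.0, 309.0]]
20 [[377.0, 423.0], [245.0, 442.0]]
30 [[370.0, 390.0], [237.0, 408.0]]
40 [[362.0, 355.0], [229.0, 373.0]]
50 [[355.0, 319.0], [221.0, 337.0]]
60 [[347.0, 285.0], [213.0, 302.0]]
70 [[339.0, 254.0], [207.0, 270.0]]
```

>>> move_arm(increments="-0.018 -0.002 -0.01 0 0.5 -0.4 0;-0.02 -0.002 -0.01 0 0.5 -0.4 0;-0.01 -0.002 -0.01 0 0 0 0;0 0 0 0 0 0 0;0 0 0 0 0 0 0")

```text
time: 32.02
tcp_pos: [601.3, -292.7, 376.1]
tcp_rot: [-178.9, -0.3, 90.2]
wrist_force: [0.4, -0.3, 0.7]
grip_width: 0.4
```

>>> move_arm(increments="0 0 -0.01 0 -0.5 0 0;0 0 -0.01 0 -0.4 0 0;0 0 -0.008 0 0 0 0;0 0 -0.004 0 0 0 0")

```text
time: 32.35
tcp_pos: [603.4, -292.5, 341.7]
tcp_rot: [-179.9, -0.3, 90.2]
wrist_force: [1.3, -0.9, 2.7]
grip_width: 0.2
```

>>> move_arm(increments="0.004 0 -0.008 0 0 0 0;0.004 0 -0.008 0 0 0 0;0.003 0 -0.008 0 0 0 0;0.002 0 -0.004 0 0 0 0")

```text
time: 32.68
tcp_pos: [618.9, -292.1, 312.1]
tcp_rot: [180.0, -0.3, 90.2]
wrist_force: [-0.5, 0.7, 0.8]
grip_width: 0.6
```

```bash
python3 - <<'E'
from h import *
st(); im2,_,_=snap('scene','s27')
cv2.imwrite('pics/s27c.png',cv2.resize(im2[60:270,80:260,::-1],None,fx=3.5,fy=2.8,interpolation=cv2.INTER_CUBIC))
E
```

```text
32.68 [ 618.9 -292.1  312.1] [179.97  -0.27  90.25] [-0.5  0.7  0.8] 0.6 [-35.  43.  61.   0.  77. -35.]
```

View pics/s27c.png

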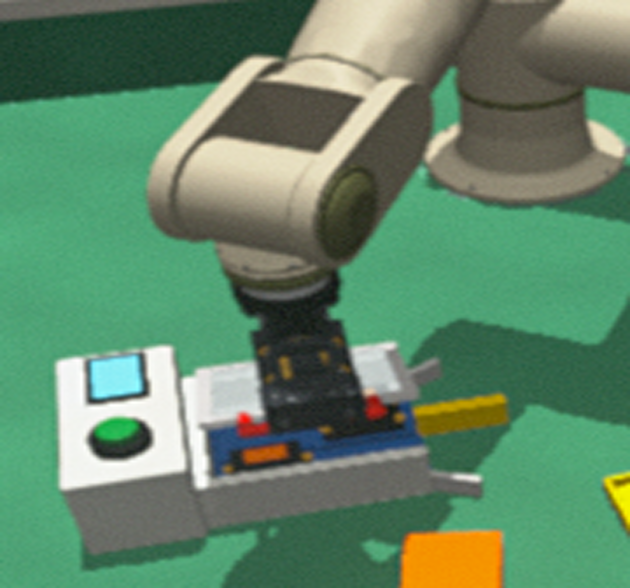

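>>> move_arm(increments="0.003 0 -0.008 0 0 0 0;0.003 0 -0.009 0 0 0 0;0.002 0 -0.009 0 0 0 0;0.002 0 -0.009 0 0 0 0;0 0 -0.006 0 0 0 0")

```text
time: 33.15
tcp_pos: [630.2, -291.9, 267.4]
tcp_rot: [179.9, -0.3, 90.3]
wrist_force: [0.9, 0.5, 1.1]
grip_width: 0.9
```

>>> move_arm(increments="0.001 0 -0.007 0 0 0 0;0.001 0 -0.007 0 0 0 0;0 0 -0.005 0 0 0 0;0 0 -0.004 0 0 0 0")

```text
time: 33.48
tcp_pos: [632.2, -291.9, 240.5]
tcp_rot: [-180.0, -0.3, 90.3]
wrist_force: [0.6, -0.2, 1.4]
grip_width: 0.6
```

>>> move_arm(increments="0 0 -0.003 0 0 0 0;0 0 -0.002 0 0 0 0;0 0 -0.002 0 0 0 0")

```text
time: 33.73
tcp_pos: [632.1, -291.9, 237.0]
tcp_rot: [-180.0, -0.3, 90.3]
wrist_force: [-7.0, 3.8, 14.2]
grip_width: 0.3
```

>>> move_arm(increments="0 0 0.015 0 0 0 0;0 0 0.035 0 0 0 0;-0.01 -0.01 0.03 0 0 0 0;-0.015 -0.03 0.01 0 0 0 0;-0.01 -0.03 0 0 0 0 0")

```text
time: 34.15
tcp_pos: [597.2, -357.7, 330.6]
tcp_rot: [-179.8, -0.4, 90.7]
wrist_force: [-0.1, -0.2, -0.1]
grip_width: 0.3
```

>>> move_arm(increments="-0.01 -0.03 0 0 0 0 0;0 -0.02 0 0 0 0 0;0 0 0 0 0 0 0")

```text
time: 34.4
tcp_pos: [583.5, -414.3, 332.7]
tcp_rot: [-179.9, -0.2, 90.5]
wrist_force: [-0.9, 0.1, 0.5]
grip_width: 0.4
```

```bash
python3 - <<'E'
from h import *
st(); im2,_,_=snap('scene','s28'); im,_,_=snap('wrist','w28'); st()
cv2.imwrite('pics/s28c.png',cv2.resize(im2[60:270,80:260,::-1],None,fx=3.5,fy=2.8,interpolation=cv2.INTER_CUBIC))
E
```

```text
34.4 [ 583.5 -414.3  332.7] [-179.86   -0.19   90.47] [-0.9  0.1  0.5] 0.4 [-45.  46.  51.   0.  83. -45.]
34.5 [ 584.5 -411.3  332.6] [-179.84   -0.27   90.6 ] [ 0.7 -0.4 -0.1] 0.5 [-45.  46.  51.   0.  83. -45.]
```

View pics/s28c.png

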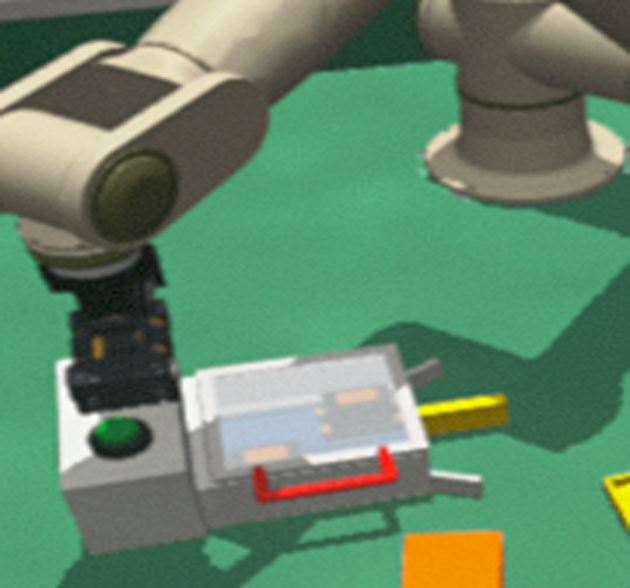

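View pics/w28.png

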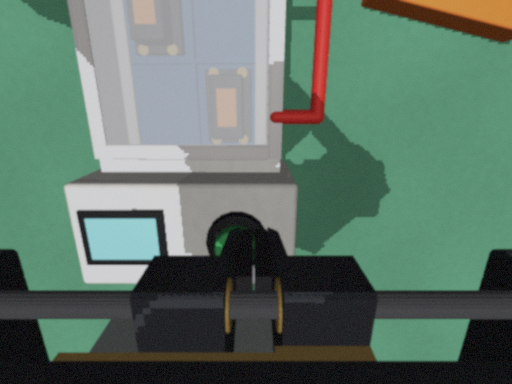

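```bash
python3 - <<'E'
from h import *
K,T=ld('w28')
print(back(K,T,[(235.5,242)],103), back(K,T,[(67,186),(296,183)],100))
print(proj(K,T,[[570.5,-446,112]]))
E
```

```text
[[ 568.44770072 -446.68385493  103.        ]] [[ 434.4832894  -399.96559908  100.        ]
 [ 616.67259707 -395.57738533  100.        ]]
[[237.33337226 246.65674124]]
```

Button at about (570, −446). Move over it and press.

>>> move_arm(increments="-0.006 -0.014 -0.005 0 0 0 0;-0.006 -0.014 -0.01 0 0 0 0;-0.001 -0.003 -0.01 0 0 0 0;0 0 0 0 0 0 0")

```text
time: 34.83
tcp_pos: [571.6, -441.7, 304.7]
tcp_rot: [-179.8, -0.4, 90.8]
wrist_force: [-1.3, 0.1, -0.4]
grip_width: 0.6
```

>>> move_arm(increments="-0.001 -0.003 -0.007 0 0 0 0;0 -0.001 -0.006 0 0 0 0;0 0 -0.004 0 0 0 0;0 0 0 0 0 0 0")

```text
time: 35.17
tcp_pos: [570.7, -445.6, 285.0]
tcp_rot: [-179.8, -0.4, 90.9]
wrist_force: [-0.9, -0.3, 3.2]
grip_width: 0.5
```

>>> move_arm(increments="0 0 -0.002 0 0 0 0;0 0 -0.002 0 0 0 0;0 0 -0.002 0 0 0 0")

```text
time: 35.42
tcp_pos: [570.8, -445.2, 282.3]
tcp_rot: [-179.8, -0.2, 90.9]
wrist_force: [-7.4, 3.6, 18.2]
grip_width: 0.2
```

```bash
python3 - <<'E'
from h import *
st(); im2,_,_=snap('scene','s29'); st()
cv2.imwrite('pics/s29c.png',cv2.resize(im2[100:250,80:210,::-1],None,fx=4.5,fy=4,interpolation=cv2.INTER_CUBIC))
E
```

```text
35.42 [ 570.8 -445.2  282.3] [-179.79   -0.2    90.92] [-7.4  3.6 18.2] 0.2 [-47.  50.  52.  -0.  78. -48.]
35.47 [ 570.8 -445.2  282.4] [-179.79   -0.2    90.92] [-6.3  2.8  9.8] 0.5 [-47.  50.  52.  -0.  78. -48.]
```

View pics/s29c.png

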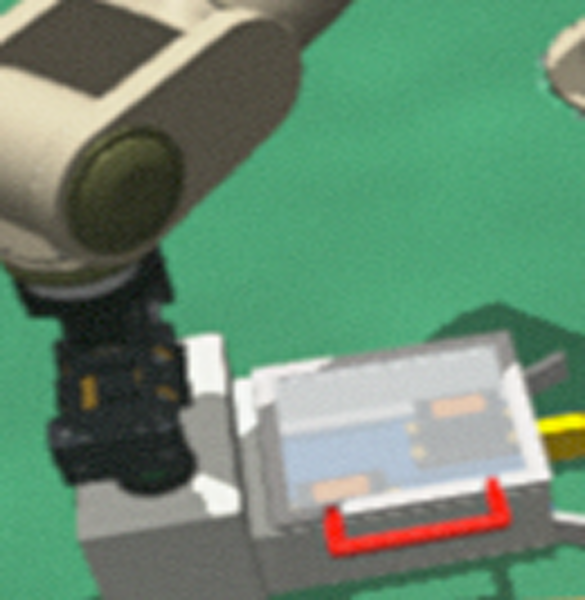

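>>> move_arm(increments="0 0 -0.0025 0 0 0 0;0 0 -0.001 0 0 0 0")

```text
time: 35.63
tcp_pos: [570.6, -444.8, 282.8]
tcp_rot: [-179.8, -0.1, 91.0]
wrist_force: [-2.5, 0.5, 3.8]
grip_width: 0.1
```

>>> move_arm(increments="0 -0.001 -0.004 0 0 0 0;0 0 -0.005 0 0 0 0;0 0 -0.005 0 0 0 0")

```text
time: 35.88
tcp_pos: [570.5, -444.3, 282.1]
tcp_rot: [-180.0, 0.2, 91.0]
wrist_force: [-12.1, 7.9, 27.6]
grip_width: 0.1
```

>>> move_arm(increments="0 0 0.0015 0 0 0 0;0 0 0 0 0 0 0")

```text
time: 36.05
tcp_pos: [570.5, -443.7, 287.5]
tcp_rot: [179.9, 0.4, 91.1]
wrist_force: [-0.9, -0.9, 2.0]
grip_width: 0.4
```

>>> move_arm(increments="0 0 0.0015 0 0 0 0;0 0 0 0 0 0 0")

```text
time: 36.22
tcp_pos: [570.7, -443.4, 289.5]
tcp_rot: [179.9, 0.4, 91.1]
wrist_force: [0.1, 0.6, 0.6]
grip_width: 0.5
```

>>> move_arm(increments="0 0 0.0015 0 0 0 0;0 0 0 0 0 0 0")

```text
time: 36.38
tcp_pos: [570.9, -443.1, 290.0]
tcp_rot: [179.9, 0.3, 91.1]
wrist_force: [-0.9, 0.2, 0.2]
grip_width: 0.3
```

>>> move_arm(increments="0 0 0.002 0 0 0 0;0 0 0 0 0 0 0")

```text
time: 36.55
tcp_pos: [571.0, -442.9, 291.1]
tcp_rot: [179.9, 0.3, 91.1]
wrist_force: [-0.1, 0.4, -1.2]
grip_width: 0.5
```

>>> move_arm(increments="0 0 0.02 0 0 0 0;0 0 0.035 0 0 0 0;0 0 0.04 0 0 0 0;-0.01 0.02 0.035 0 0 0 0;-0.02 0.03 0.01 0 0 0 0")

```text
time: 36.97
tcp_pos: [540.7, -394.9, 426.9]
tcp_rot: [-179.6, -0.3, 91.0]
wrist_force: [0.6, -1.1, 0.3]
grip_width: 0.6
```

>>> move_arm(increments="-0.02 0.034 0 0 0 0 0;-0.02 0.034 0 0 0 0 0;-0.02 0.034 0 0 0 0 0;-0.02 0.034 0 0 0 0 0;-0.01 0.034 0 0 0 0 0")

```text
time: 37.38
tcp_pos: [444.0, -218.3, 429.4]
tcp_rot: [-179.9, -0.0, 90.8]
wrist_force: [-0.2, 0.2, 1.0]
grip_width: 0.3
```

>>> move_arm(increments="-0.01 0.036 0 0 0 0 0;-0.01 0.036 0 0 0 0 0;-0.01 0.036 0 0 0 0 0;-0.01 0.036 0 0 0 0 0;0 0 0 0 0 0 0")

```text
time: 37.8
tcp_pos: [397.7, -63.7, 429.7]
tcp_rot: [-180.0, -0.1, 90.8]
wrist_force: [-0.6, 0.2, 0.3]
grip_width: 0.4
```

>>> move_arm(increments="0 0.03 0 0 0 0 0;0 0.03 0 0 0 0 0;0 0.02 0 0 0 0 0;0 0 0 0 0 0 0;0 0 0 0 0 0 0")

```text
time: 38.22
tcp_pos: [396.7, 19.8, 430.5]
tcp_rot: [179.9, 0.0, 90.9]
wrist_force: [-0.7, -1.0, 0.1]
grip_width: 0.7
```

```bash
python3 - <<'E'
from h import *
st(); im2,_,_=snap('scene','s30'); im,_,_=snap('top','t30'); st()
cv2.imwrite('pics/s30c.png',cv2.resize(im2[110:290,90:340,::-1],None,fx=3.1,fy=3.1,interpolation=cv2.INTER_CUBIC))
cv2.imwrite('pics/t30c.png',cv2.resize(im[110:270,190:420,::-1],None,fx=3.4,fy=3.4,interpolation=cv2.INTER_CUBIC))
E
```

```text
38.22 [396.7  19.8 430.5] [1.7987e+02 1.0000e-02 9.0930e+01] [-0.7 -1.   0.1] 0.7 [-14.   0. 103.   0.  77. -15.]
38.32 [396.8  19.  430.4] [1.7988e+02 1.0000e-02 9.0810e+01] [0.4 0.2 0.5] 0.4 [-14.   0. 103.   0.  77. -15.]
```

View pics/s30c.png

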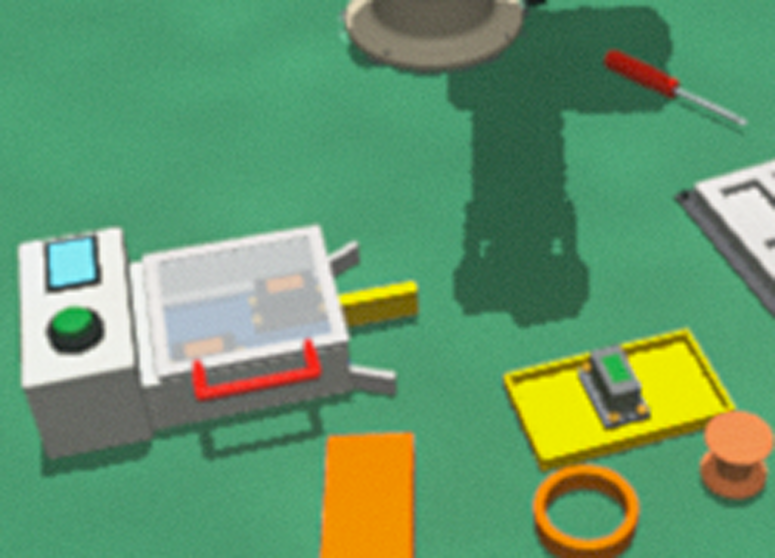

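View pics/t30c.png

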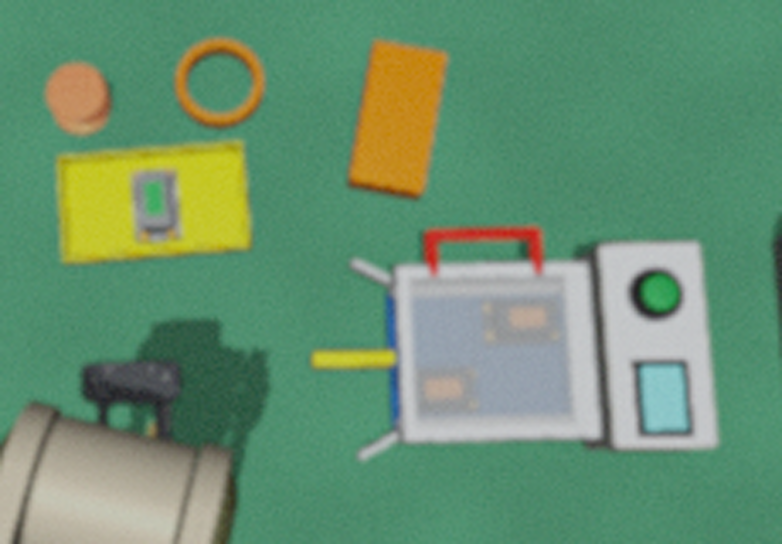

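```bash
python3 -c "
from workcell import order; print(order.finish_job())"
```

```text
the job is handed in; nothing more can be done
None
```

I finished the whole sequence and handed the job in at about 38 s of the 210 s allowed; the system gave no verdict.

- **Modules:** The one grey module lies flat near the middle of the tote. The two black modules lie flat in diagonal compartments of the tray.
- **Tray:** I slid it into the bay by its handle until it met the back stop, with about 28 N on the wrist. The top camera puts its centre within 1–2 mm of home.
- **Cover:** It is shut. The red bar stopped firmly at the height expected for a closed cover.
- **Start button:** I pressed it about 6 mm to a hard stop, at up to about 28 N, then let it spring back out. The arm is now clear of everything.
- **Other objects:** In the last pictures the meter, tape and spool were in place. I did not re-check the bottle and pot at the end, but I never worked beside them.

Two things did not go to plan:

- **First push down on the cover:** It missed, and the gripper pressed on the handle bar instead. The wrist force there was 36.6 N along x and 28.7 N upward, about 47 N in total. That is under the 120 N wrist limit. If the gripper's body rather than the fingers took that load, it may have passed the 40 N limit. I backed off, located the bar again and closed the cover without further trouble.
- **Handle position before gripping:** Just before I gripped it, the handle measured about 6 mm from where earlier views had put it. I used the newer measurement.

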